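# Set the sample-prep tray in order after a knock

## Task

Things were knocked over at the sample-prep bench: first stand the fallen measuring cylinder upright on its foot in the free part of the round steel tray. Then right the fallen beaker and nest it, mouth up and fully home, in the beaker that stands in the tray, and last nest the other standing beaker in that one, so that the tray holds the upright cylinder and one straight stack of three beakers. Leave the amber bottle, the jar and the blue tip box where they are.

Things in the scene. Friction and masses are not known exactly. Their poses are not given: they have to be found in the camera images.
- cylinder: fallen measuring cylinder, white plastic, 170 mm tall, 120 g: hexagonal foot 64 mm across flats, 8 mm thick; cone to 20 mm; straight tube of diameter 30 mm up to 162 mm; rim bead of diameter 34 mm. Origin at the centre of the foot's underside, +z along the tube to the mouth. It starts lying on a flat of its foot and its rim, left or right of the tray, mouth roughly away from the robot
- beaker_fallen: tapered white plastic beaker (three alike), 90 mm tall, outer diameter 46 mm at base, 64 mm at rim, wall 3 mm, 60 g. Origin at the centre of its underside, +z along its axis to the open rim. Four ribs inside stop the next beaker: nested home, its underside is 42 mm above the outer one's. Starts lying on its side on the bench, across the tray from the cylinder, mouth roughly away from the robot
- beaker_standing: tapered white plastic beaker (three alike), 90 mm tall, outer diameter 46 mm at base, 64 mm at rim, wall 3 mm, 60 g. Origin at the centre of its underside, +z along its axis to the open rim. Four ribs inside stop the next beaker: nested home, its underside is 42 mm above the outer one's. Starts standing upright on the bench, outside the tray, nearer the robot, to the left or right
- beaker_tray: tapered white plastic beaker (three alike), 90 mm tall, outer diameter 46 mm at base, 64 mm at rim, wall 3 mm, 60 g. Origin at the centre of its underside, +z along its axis to the open rim. Four ribs inside stop the next beaker: nested home, its underside is 42 mm above the outer one's. Starts standing in the tray, off its centre, and becomes the bottom of the stack
- tray: round, fixed, shallow steel tray, outer diameter 260 mm, flat floor of diameter 246 mm with its top 4 mm above the bench, rim 12 mm high. Origin at the centre of its underside, on the bench
- amber_bottle: amber bottle, diameter 60 mm, 145 mm tall, standing; origin at the centre of its underside. Not to be disturbed
- jar: small glass jar with a blue lid, diameter 56 mm, 65 mm tall, behind the tray; origin at the centre of its underside. Not to be disturbed
- tip_box: blue closed pipette-tip box, 120 x 85 x 60 mm, behind the tray; origin at the centre of its underside. Not to be disturbed
Not all that is in view belongs to the job. What is shaped like the beaker_fallen but red or yellow is not meant.

How it is judged:
By the outcome, as a careful person would: the job done as asked, in the order asked, and still so for the second after the job is handed in, with the robot touching nothing.
It also fails if it takes over 72 s, if anything falls off the work surface, if the arm or the gripper's body presses on something with over 40 N, if the wrist force passes 120 N, or if a joint passes its speed limit or range.

## Robot

A 6-joint arm with a two-finger parallel gripper is mounted at the origin on the work surface. World frame = base frame: x ahead of the robot, y to its left, z up, the work surface at z = 0. Lengths are in mm, angles in rad, forces in N, time in s.
With the tool pointing down it reaches from about 400 to 925 mm from the base axis. Payload 12.5 kg.
Tool frame: the origin (TCP) lies between the finger pads; the fingertips stand 11 mm ahead of it and the grasp point (between the pads) lies 8 mm behind it (env.tip_extent is the distance from the TCP to the fingertips, in mm); x points along the fingers, z is the direction in which the jaws open and shut, and the axes are right-handed (so a half turn about x gives the same grasp; the last joint's range is limited). The gripper opens to 95 mm and grips with 3 to 60 N. Pads are 20 mm wide; open, the fingers measure 119 mm over their backs; the gripper's body (75 mm by 180 mm) begins 59 mm behind the grasp point.
Start: joints at [1.115, 0.491, 1.559, -0, 1.092, -0.106], TCP at [214.179, 587.176, 199.661] pointing down, gripper open.
Joint ranges: [-3.1, 3.1], [-0.84, 2.19], [0.05, 2.79], [-1.13, 4.28], [0.06, 2.93], [-2.69, 2.69]. Speed limits (rad/s): [2.22, 2.22, 2.79, 3.14, 3.14, 3.14].

## Interface

Orientations are given as [roll, pitch, yaw] about the fixed x, y, z axes, in that order (R = Rz(yaw) Ry(pitch) Rx(roll)).
In Python, from cell import status, imaging, env gives the robot as it stands. The module is installed in compiled form; this text tells all that it offers.
- The arm moves only by the tool apply_moves, never from a script. Its argument "increments" is a list of rows, each a list of 5 numbers: the closure, from 0 (fully open) to 1 (shut), then the shift along the tool's x, y, z in mm, then the turn about the tool's x in degrees. A call has 1 to 10 rows; each row shifts and turns the commanded pose from where the row before left it, along the tool's axes as they then stand; what a row does not reach is not made up. A row lasts 1/10 s, in which the tool goes at most 50 mm and 8.59 degrees, less where a joint would pass 70% of its speed; a pose out of reach is approached as far as the arm can. A call with a gripper value outside its range is refused whole. The fingers move at their own pace and stop on an object; the grip force is fixed at half the most. Time passes only in rows, so rows that do not move let the fingers close. It gives the time, the measured TCP pose, the force and the opening at its end, in the units of the state.
- status.state(): the state, without advancing time (a new reading comes with each control period).
- imaging.read_camera(name): name is "scene" or "side" or "wrist"; returns a dict with "pixels" (384x512x3 uint8, red, green, blue), "fovy" (degrees; the focal length in pixels is half the picture's height over the tangent of half this angle, whatever the lens; pixels are square), "cx", "cy" (the principal point, pixels), "distortion" ([k1, k2, p1, p2, k3] as OpenCV has them; the pictures are not rectified), "R" (3x3) and "t" (3): a world point X has camera coordinates R X + t. Camera axes: x right, y down, z forward; pixel columns grow to the right and rows downward; lengths in mm; the calibration is good to about 2 mm. A picture is of the moment at which its call begins. There is no depth.
- env.job_done(): hands the job in, once; it reports no verdict.
The state is a dict: "t": time; "joints": joint angles; "qvel": joint speeds; "tau": joint torques, N m; "eef_pos": TCP position; "tcp_rot": TCP orientation; "ft_force": force on the tool from outside, world axes, zero at the start; "moment": the same for the moment, N m; "opening": opening from 0.0 (shut) to 1.0 (fully open).
Only numpy, scipy, OpenCV 4.12 (cv2) and the standard library are available. Lean on these libraries where they do the work, as an engineer would, in place of code of your own. Each camera call takes 0.05 s, during which the arm holds its last target. There are 200 camera calls.

## Working session

There is one attempt and no reset: what is moved stays moved. The work goes in short steps, Python scripts to look and compute and a tool call to move; the robot and the scene stay as the last step left them, time stands still between calls to the robot, and variables do not carry over. Pictures are saved under pics/ and viewed, about 8 in all and at most 12, crops included, and the job is handed in when it is done.

Besides the shell and the picture viewer there is one more tool, called after "Call:" in YAML: its name, and indented under it one key for each argument. apply_moves: Moves the arm, as the interface text tells. Its arguments: {"type":"object","properties":{"increments":{"type":"array"}},"required":["increments"]}

```bash
mkdir -p pics; cat > h.py <<'E'
import numpy as np, cv2
from cell import status, imaging, env
def snap(n,f):
    c=imaging.read_camera(n); cv2.imwrite('pics/'+f,c['pixels'][:,:,::-1]); c.pop('pixels')
    np.save(f'pics/{n}.npy',c,allow_pickle=True); return c
def load(n): return np.load(f'pics/{n}.npy',allow_pickle=True).item()
def K(c):
    f=192/np.tan(np.radians(c['fovy'])/2); return np.array([[f,0,c['cx']],[0,f,c['cy']],[0,0,1.]])
def ray(c,uv):
    p=cv2.undistortPoints(np.array([[uv]],float),K(c),np.array(c['distortion'],float))[0,0]
    R=np.array(c['R']);t=np.array(c['t']).ravel(); return -R.T@t, R.T@np.array([p[0],p[1],1])
def atz(c,uv,z):
    o,d=ray(c,uv); return o+d*(z-o[2])/d[2]
def proj(c,X):
    return cv2.projectPoints(np.array(X,float).reshape(-1,3),cv2.Rodrigues(np.array(c['R'],float))[0],np.array(c['t'],float),K(c),np.array(c['distortion'],float))[0][:,0]
E
python3 - <<'E'
from h import *
a=snap('scene','a.png');b=snap('side','b.png');w=snap('wrist','w.png')
for c in(a,b,w): print(c['fovy'],c['cx'],c['cy'],c['distortion'],-np.array(c['R']).T@np.array(c['t']).ravel(),np.array(c['R'])[2])
s=status.state();print(s)
i=[cv2.imread('pics/'+f) for f in('a.png','b.png')]
cv2.imwrite('pics/a2.png',cv2.resize(i[0],(800,600)));cv2.imwrite('pics/b2.png',cv2.resize(i[1],(800,600)))
E
```

```text
52.25480087812194 258.7036675793936 198.40178642093355 [0.03583433 0.         0.         0.         0.        ] [1169.24916199  571.42866317  700.13214101] [-0.61796312 -0.48341393 -0.62002626]
55.04038409591133 254.68208180431603 195.33751739305328 [-0.052282  0.        0.        0.        0.      ] [ 446.31963975 -868.7151715   717.64917504] [ 0.07555005  0.82345815 -0.56232452]
59.778513900784354 252.47556771581156 186.6274898479466 [-0.00572134  0.          0.          0.          0.        ] [146.44301481 611.51349643 385.18194297] [ 0.23929467 -0.08945505 -0.96681739]
{'t': 0.15, 'joints': array([ 1.11546083e+00,  4.91413487e-01,  1.55928331e+00, -9.26050624e-06,
        1.09169151e+00, -1.05576065e-01]), 'qvel': array([ 0.00072475, -0.00138404, -0.00286105,  0.00099614, -0.0012225 ,
        0.00069868]), 'tau': array([ 2.03899246e-03, -6.12905788e+01, -2.58274394e+01,  6.92803343e-02,
        4.73426096e-02, -1.04861238e-04]), 'eef_pos': array([214.05984821, 587.01460867, 199.20972346]), 'tcp_rot': array([ 3.04634031,  1.57000063, -2.01580383]), 'ft_force': array([-0.4889252 , -0.51156426, -0.74505297]), 'moment': array([ 0.05799072, -0.05771425, -0.00012523]), 'opening': 1.004755381131041}
```

View pics/a2.png

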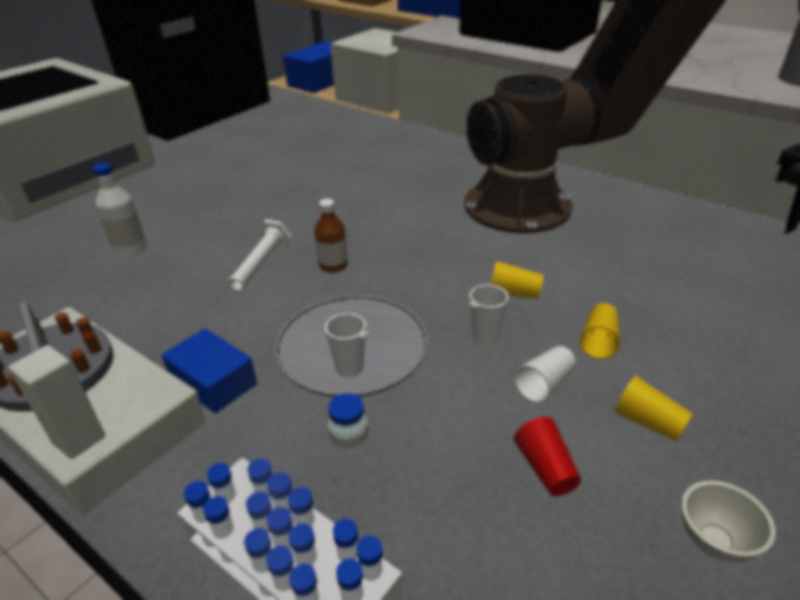

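View pics/b2.png

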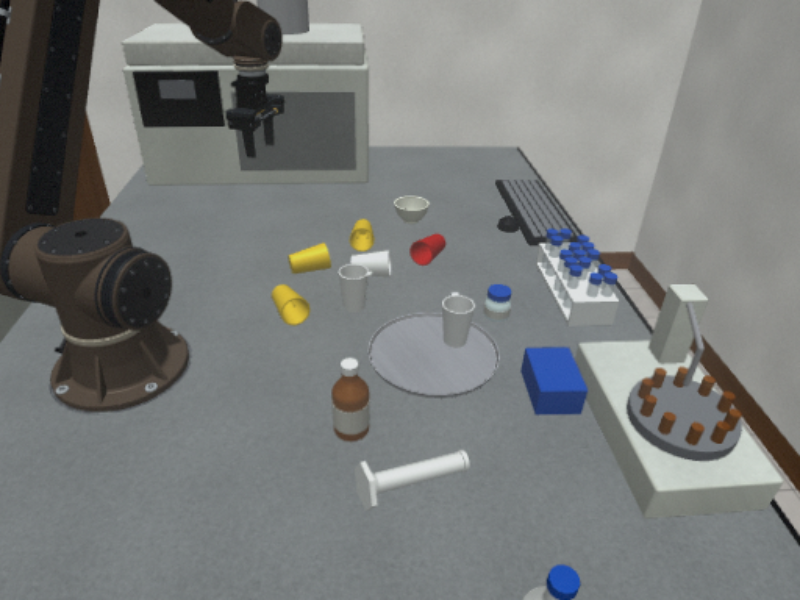

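The scene view (800x600) shows the cylinder lying with its foot at about (275,228) and mouth at (237,285). The tray is at (351,343) with its beaker at (347,345). The standing beaker is at (488,315) and the fallen white one at (545,372). The side view has the cylinder foot at (367,485) and mouth at (465,461), the tray beaker base at (456,343), the standing beaker base at (353,305), and the fallen one at (372,264).

```bash
python3 - <<'E'
from h import *
a=load('scene');b=load('side')
k=.64
def P(n,pa,pb,z):
    print(n,atz(a,np.array(pa)*k,z).round(),atz(b,np.array(pb)*k,z).round())
P('tray',(351,343),(433,353),6)
P('traybk base',(349,372),(456,344),4)
P('traybk rim',(346,326),(458,302),94)
P('stand base',(488,340),(353,308),2)
P('stand rim',(489,296),(354,271),90)
P('cyl foot',(275,230),(370,484),32)
P('cyl mouth',(237,285),(466,461),17)
P('fallen mouth',(532,384),(388,264),32)
P('fallen base',(566,356),(355,264),23)
P('bottle top',(327,203),(350,365),145)
P('jar top',(346,405),(499,292),65)
P('box top',(208,355),(553,366),60)
P('red',(548,455),(428,249),30); P('yellowA',(517,280),(290,304),30);P('yellowB',(601,330),(310,258),30)
P('yellowC',(654,408),(361,235),30)
from scipy.spatial.transform import Rotation as R
s=status.state();print(R.from_euler('xyz',s['tcp_rot']).as_matrix().round(3))
w=load('wrist');M=R.from_euler('xyz',s['tcp_rot']).as_matrix()
print('cam in tool',(M.T@(-np.array(w['R']).T@np.array(w['t']).ravel()-s['eef_pos'])).round(1),(np.array(w['R'])@M).round(3).tolist())
E
```

```text
tray [604.  12.   6.] [598.   4.   6.]
traybk base [658.  55.   4.] [649.  33.   4.]
traybk rim [650.  50.  94.] [648.  51.  94.]
stand base [455. 195.   2.] [443. 172.   2.]
stand rim [449. 186.  90.] [447. 183.  90.]
cyl foot [ 447. -337.   32.] [ 463. -325.   32.]
cyl mouth [ 615. -266.   17.] [ 614. -277.   17.]
fallen mouth [533. 317.  32.] [528. 309.  32.]
fallen base [436. 327.  23.] [450. 327.  23.]
bottle top [ 443. -176.  145.] [ 438. -189.  145.]
jar top [755. 140.  65.] [751. 128.  65.]
box top [ 800. -106.   60.] [ 797. -109.   60.]
red [638. 397.  30.] [632. 383.  30.]
yellowA [305. 165.  30.] [310. 152.  30.]
yellowB [350. 349.  30.] [343. 348.  30.]
yellowC [470. 480.  30.] [468. 463.  30.]
[[-0.    -0.939  0.343]
 [-0.001  0.343  0.939]
 [-1.     0.    -0.001]]
cam in tool [-186.    71.9   -0.3] [[0.001, -0.0, 1.0], [-0.256, -0.967, 0.0], [0.967, -0.256, -0.001]]
```

Call:
apply_moves:
  increments:
    - [0,0,-20,-10,0]
    - [0,0,-40,-19.5,0]
    - [0,0,-40,-19.5,0]
    - [0,0,-40,-19.5,0]
    - [0,0,-40,-19.5,0]
    - [0,0,-40,-19.5,0]
    - [0,0,-40,-19.5,0]
    - [0,0,-40,-19.5,0]
    - [0,0,-40,-19.5,0]
    - [0,0,-10,-5,0]

```text
t: 1.15
eef_pos: [486.7, 303.8, 199.4]
tcp_rot: [-2.281, 1.57, -1.063]
ft_force: [-0.1, 0.2, -0.1]
opening: 1.001
```

```bash
cat >> h.py <<'E'
from scipy.spatial.transform import Rotation as Rot
def plan(target,turn,n,close=0,start=None,M=None):
    "equal world steps to target (x,y,z), turn deg about tool x (down); prints rows"
    s=status.state(); p=np.array(s['eef_pos'] if start is None else start,float)
    M=Rot.from_euler('xyz',s['tcp_rot']).as_matrix() if M is None else M
    d=(np.array(target,float)-p)/n; rows=[]
    for i in range(n):
        rows.append([close]+[float(x) for x in (M.T@d).round(1)]+[round(turn/n,2)]); M=M@Rot.from_euler('x',turn/n,degrees=True).as_matrix()
    print(rows); return np.array(target,float),M
E
python3 - <<'E'
from h import *
import time
s=status.state();print(s['eef_pos'],s['tcp_rot'],s['joints'])
time.sleep(0);w=snap('wrist','w1.png');np.save('pics/w1.npy',w)
im=cv2.imread('pics/w1.png');cv2.imwrite('pics/w1b.png',cv2.resize(im,(800,600),interpolation=cv2.INTER_CUBIC))
t,M=plan((560,60,200),20,5)
plan((575,-270,200),119,14,0,t,M)
E
```

```text
[486.74998504 303.77921013 199.37834206] [-2.28116861  1.57037718 -1.06334802] [ 4.43050997e-01  4.18364335e-01  1.68750643e+00 -4.86244894e-04
  1.03569497e+00 -7.74521647e-01]
[[0, -0.1, -30.7, -40.7, 4.0], [0, -0.1, -33.4, -38.5, 4.0], [0, -0.1, -36.0, -36.1, 4.0], [0, -0.1, -38.5, -33.5, 4.0], [0, -0.1, -40.7, -30.7, 4.0]]
[[0, 0.0, -16.0, -17.3, 8.5], [0, 0.0, -18.4, -14.7, 8.5], [0, 0.0, -20.4, -11.9, 8.5], [0, 0.0, -21.9, -8.7, 8.5], [0, 0.0, -23.0, -5.4, 8.5], [0, 0.0, -23.5, -1.9, 8.5], [0, 0.0, -23.5, 1.6, 8.5], [0, 0.0, -23.1, 5.0, 8.5], [0, 0.0, -22.1, 8.4, 8.5], [0, 0.0, -20.6, 11.6, 8.5], [0, 0.0, -18.6, 14.5, 8.5], [0, 0.0, -16.3, 17.1, 8.5], [0, 0.0, -13.6, 19.3, 8.5], [0, 0.0, -10.6, 21.1, 8.5]]
```

View pics/w1b.png

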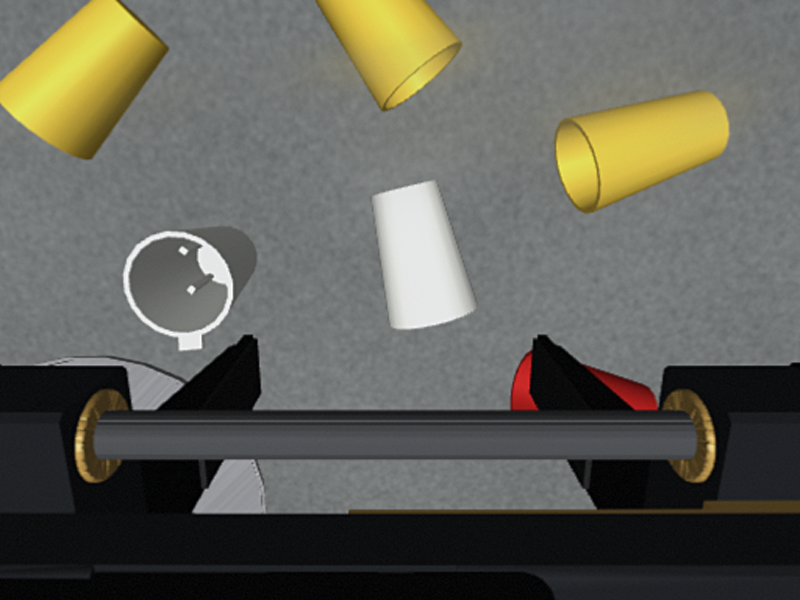

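The wrist view shows the fallen beaker with base corners at (372,194) and (437,181) and rim corners at (393,327) and (475,308). The standing beaker's rim centre is at (178,284), with a spout tab at (190,342). The tray edge is at lower left.

```bash
python3 - <<'E'
from h import *
w=np.load('pics/w1.npy',allow_pickle=True).item();k=.64
g=lambda p,z: atz(w,np.array(p)*k-.0,z)
B1,B2=g((372,194),23),g((437,181),23); r1,r2=g((393,327),32),g((475,308),32)
print('base',B1.round(1),B2.round(1),np.linalg.norm(B1-B2),'rim',r1.round(1),r2.round(1),np.linalg.norm(r1-r2))
b=(B1+B2)/2;r=(r1+r2)/2;print(b,r,np.linalg.norm(b-r),np.degrees(np.arctan2(*(r-b)[[1,0]])))
print('stand rim',g((178,284),90),g((124,284),90),g((233,284),90),'tab',g((190,342),90))
E
```

```text
base [438.8 304.3  23. ] [445.9 348.9  23. ] 45.16393858342708 rim [530.8 285.6  32. ] [537.6 344.9  32. ] 59.62870759975006
[442.32506122 326.56735865  23.        ] [534.21028844 315.25437245  32.        ] 93.01547526494195 -7.018980338917507
stand rim [444.33411779 183.94720944  90.        ] [433.39816664 154.24077824  90.        ] [455.45213634 214.14989422  90.        ] tab [479.25983284 174.71227828  90.        ]
```

Call:
apply_moves:
  increments:
    - [0,0,-28,-39,4]
    - [0,0,-33,-38,4]
    - [0,0,-36,-36,4]
    - [0,0,-38,-33,4]
    - [0,0,-40,-30,4]

```text
t: 1.7
eef_pos: [555.6, 68.4, 199.7]
tcp_rot: [0.86, 1.57, 1.73]
ft_force: [0.6, 0.3, -0.2]
opening: 0.999
```

```bash
python3 - <<'E'
from h import *
s=status.state();print(s['eef_pos'],s['joints'].round(2))
w=snap('wrist','w2.png');np.save('pics/w2.npy',w)
t=s['eef_pos']
t,M=plan((575,-150,200),68,8)
plan((580,-295,200),51.5,6,0,t,M)
E
```

```text
[555.59839096  68.43476657 199.69647857] [ 0.    0.4   1.72  0.    1.02 -0.87]
[[0, -0.0, -18.9, -18.8, 8.5], [0, -0.0, -21.5, -15.8, 8.5], [0, -0.0, -23.6, -12.4, 8.5], [0, -0.0, -25.2, -8.8, 8.5], [0, -0.0, -26.2, -5.0, 8.5], [0, -0.0, -26.6, -1.1, 8.5], [0, -0.0, -26.5, 2.9, 8.5], [0, -0.0, -25.8, 6.8, 8.5]]
[[0, 0.0, -22.6, 8.5, 8.58], [0, 0.0, -21.1, 11.8, 8.58], [0, 0.0, -19.1, 14.8, 8.58], [0, 0.0, -16.7, 17.5, 8.58], [0, 0.0, -13.9, 19.8, 8.58], [0, 0.0, -10.8, 21.6, 8.58]]
```

Call:
apply_moves:
  increments:
    - [0,0,-19,-19,8.5]
    - [0,0,-21.5,-16,8.5]
    - [0,0,-23.5,-12.5,8.5]
    - [0,0,-25,-9,8.5]
    - [0,0,-26,-5,8.5]
    - [0,0,-26.5,-1,8.5]
    - [0,0,-26.5,3,8.5]
    - [0,0,-26,7,8.5]

```text
t: 2.55
eef_pos: [574.8, -143.1, 199.5]
tcp_rot: [2.428, 1.57, 2.108]
ft_force: [-0.2, -0.4, -0.7]
opening: 1.001
```

Call:
apply_moves:
  increments:
    - [0,0,-22.5,8.5,8.5]
    - [0,0,-21,12,8.5]
    - [0,0,-19,15,8.5]
    - [0,0,-16.5,17.5,8.5]
    - [0,0,-14,20,8.5]
    - [0,0,-11,21.5,8.5]

```text
t: 3.15
eef_pos: [582.5, -287.8, 199.4]
tcp_rot: [-2.981, 1.57, 2.092]
ft_force: [-0.1, 0.2, 0.0]
opening: 1.001
```

```bash
python3 - <<'E'
from h import *
s=status.state();print(s['eef_pos'],s['tcp_rot'],s['joints'].round(2))
w=snap('wrist','w3.png');np.save('pics/w3.npy',w)
cv2.imwrite('pics/w23.png',np.vstack([cv2.resize(cv2.imread('pics/w2.png'),(400,300),interpolation=cv2.INTER_CUBIC),cv2.resize(cv2.imread('pics/w3.png'),(400,300),interpolation=cv2.INTER_AREA)]))
E
```

```text
[ 582.5109483  -287.82438049  199.43129021] [-2.98073821  1.57012948  2.09248708] [-0.56  0.53  1.49  0.    1.12  0.65]
```

View pics/w23.png

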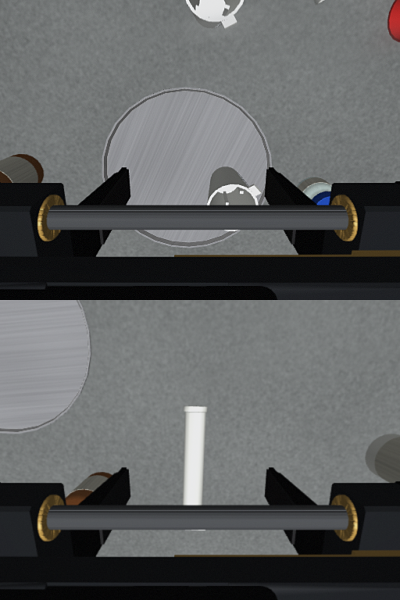

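The top half (w2) shows the tray centred near (188,167), with the tray beaker's rim at (233,195). The bottom half (w3) shows the tube centred between the jaws, mouth at (195,107) and slightly tilted.

```bash
python3 - <<'E'
from h import *
w=np.load('pics/w3.npy',allow_pickle=True).item()
im=cv2.imread('pics/w3.png').min(2)
pts=[]
for v in (140,150,165,180,200,220,240):
    x=np.where(im[v,200:300]>165)[0]+200; print(v,x.min(),x.max(),end=' ; ')
    zc=19
    A,B=atz(w,(x.min()-.5,v),zc),atz(w,(x.max()+.5,v),zc); pts.append((A+B)/2); print(pts[-1].round(1),np.linalg.norm(A-B).round(1))
pts=np.array(pts);q=pts[2:];d=np.polyfit(q[:,0],q[:,1],1);print('ax deg',np.degrees(np.arctan(d[0])))
col=im[:,249];print([ (v,int(col[v])) for v in range(128,146)])
print('mouth',atz(w,(249.5,135),30),atz(w,(249.5,136),17))
# side view foot
w2=np.load('pics/w2.npy',allow_pickle=True).item();k=1.28
for p in((188,88),(104,167),(271,167),(188,246)): print('tray',atz(w2,np.array(p)*k,12).round(1))
for p in((207,197),(258,197),(233,184),(256,189)): print('bk rim',atz(w2,np.array(p)*k,94).round(1))
s=status.state();M=Rot.from_euler('xyz',s['tcp_rot']).as_matrix();print(M.round(3))
E
```

```text
140 236 263 ; [ 606.7 -275.5   19. ] 30.7
150 238 261 ; [ 596.3 -279.4   19. ] 26.5
165 238 261 ; [ 580.6 -285.3   19. ] 26.8
180 237 260 ; [ 564.1 -290.3   19. ] 27.1
200 237 259 ; [ 541.7 -298.    19. ] 26.4
220 236 258 ; [ 518.5 -305.4   19. ] 26.8
240 236 258 ; [ 494.8 -314.2   19. ] 27.3
ax deg 18.63233125535504
[(128, 119), (129, 123), (130, 122), (131, 122), (132, 124), (133, 122), (134, 117), (135, 115), (136, 210), (137, 235), (138, 233), (139, 232), (140, 232), (141, 234), (142, 233), (143, 195), (144, 229), (145, 234)]
mouth [ 612.87994504 -273.26901991   30.        ] [ 610.52261117 -274.03423342   17.        ]
tray [503.5  94.5  12. ]
tray [510.1 -79.   12. ]
tray [673.2 114.5  12. ]
tray [696.7 -71.5  12. ]
bk rim [616.3  32.   94. ]
bk rim [656.4  79.5  94. ]
bk rim [623.3  66.8  94. ]
bk rim [646.4  84.   94. ]
[[ 0.     0.939  0.343]
 [-0.001  0.343 -0.939]
 [-1.    -0.     0.001]]
```

Call:
apply_moves:
  increments:
    - [0,30,-4,-2,1]
    - [0,45,-4,-1.5,0]
    - [0,45,0,0,0]
    - [0,40,0,0,0]
    - [0,20,0,0,0]
    - [0,5,0,0,0]
    - [0,0,0,0,0]

```text
t: 3.9
eef_pos: [573.6, -286.9, 14.4]
tcp_rot: [-2.651, 1.57, 2.411]
ft_force: [-0.0, -0.5, 0.2]
opening: 1.0
```

Call:
apply_moves:
  increments:
    - [1,0,0,0,0]
    - [1,0,0,0,0]
    - [1,0,0,0,0]
    - [1,0,0,0,0]
    - [1,0,0,0,0]
    - [1,0,0,0,0]

```text
t: 4.5
eef_pos: [573.4, -288.0, 14.7]
tcp_rot: [1.242, 1.571, 0.02]
ft_force: [1.3, 0.8, -0.3]
opening: 0.551
```

```bash
python3 - <<'E'
from h import *
s=status.state();print(s['eef_pos'],s['opening']*95)
th=np.radians(np.linspace(-5.2,90,20));L=130;r=32
h=L*np.sin(th)+r*np.cos(th);x=L*np.cos(th)-r*np.sin(th)
for i in range(1,20): print(round(np.degrees(th[i])),(h[i-1]-h[i]).round(1),(x[i]-x[i-1]).round(1))
print(h[-1]-h[0],x[-1]-x[0])
E
```

```text
[ 573.38179535 -287.95880564   14.74726799] 52.31874661110954
0 -11.5 -2.3
5 -11.2 -3.3
10 -10.9 -4.2
15 -10.5 -5.2
20 -10.0 -6.1
25 -9.4 -6.9
30 -8.8 -7.7
35 -8.1 -8.4
40 -7.3 -9.1
45 -6.5 -9.7
50 -5.6 -10.3
55 -4.7 -10.7
60 -3.8 -11.1
65 -2.8 -11.4
70 -1.8 -11.6
75 -0.8 -11.7
80 0.3 -11.7
85 1.3 -11.6
90 2.3 -11.5
109.91393467000037 -164.36521438640509
```

Call:
apply_moves:
  increments:
    - [1,0,0,0,0]
    - [1,0,0,0,0]
    - [1,0,0,0,0]
    - [1,0,0,0,0]
    - [1,0,0,0,0]

```text
t: 5.0
eef_pos: [573.8, -288.1, 15.5]
tcp_rot: [0.851, 1.57, -0.372]
ft_force: [-0.9, 2.1, 13.9]
opening: 0.19
```

Call:
apply_moves:
  increments:
    - [1,-11.5,-2.3,0,0]
    - [1,-11.2,-3.3,0,0]
    - [1,-10.9,-4.2,0,0]
    - [1,-10.5,-5.2,0,0]
    - [1,-10,-6.1,0,0]

```text
t: 5.5
eef_pos: [553.1, -295.3, 69.8]
tcp_rot: [0.748, 1.57, -0.475]
ft_force: [-0.4, 0.2, -0.5]
opening: 0.005
```

```bash
python3 - <<'E'
from h import *
snap('side','s4.png');w=snap('wrist','w4.png');np.save('pics/w4.npy',w);snap('scene','c4.png')
a=cv2.imread('pics/s4.png')[230:384,150:350];b=cv2.imread('pics/w4.png');c=cv2.imread('pics/c4.png')[110:230,100:300]
cv2.imwrite('pics/m4.png',np.vstack([np.hstack([cv2.resize(a,(400,300),interpolation=cv2.INTER_CUBIC),cv2.resize(c,(400,300),interpolation=cv2.INTER_CUBIC)]),np.hstack([cv2.resize(b,(400,300)),np.zeros((300,400,3),np.uint8)])]))
E
```

```text
(no output)
```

View pics/m4.png

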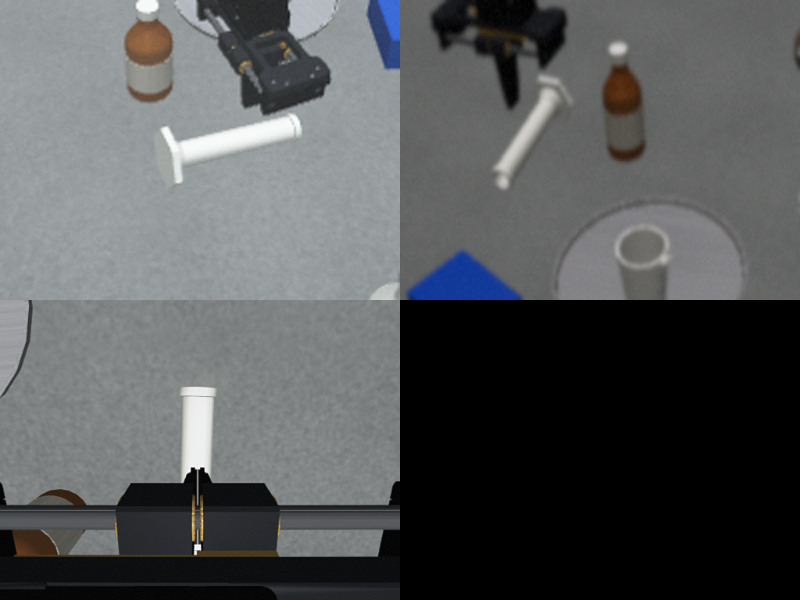

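The shut fingers slid off over the tube; the cylinder lies still, hardly shifted. The grip was above the tube's axis, so I'll go lower and nearer the foot.

```bash
python3 - <<'E'
from h import *
print(env.tip_extent)
w=np.load('pics/w4.npy',allow_pickle=True).item()
im=cv2.imread('pics/w4.png').min(2)
q=[]
for v in (112,118,130,150,165,180,190):
    x=np.where(im[v,200:300]>165)[0]+200
    A,B=atz(w,(x.min()-.5,v),20),atz(w,(x.max()+.5,v),20);q.append((A+B)/2);print(v,x.min(),x.max(),q[-1].round(1),np.linalg.norm(A-B).round(1))
q=np.array(q[3:]);d=np.polyfit(q[:,0],q[:,1],1);print(np.degrees(np.arctan(d[0])))
col=im[:,252];print([(v,int(col[v])) for v in range(104,120)])
for v in (109,110,111):print(atz(w,(252,v),17),atz(w,(252,v),32))
s=status.state();print(s['eef_pos'],Rot.from_euler('xyz',s['tcp_rot']).as_matrix().round(3))
E
```

```text
11.0
112 233 273 [ 611.5 -275.4   20. ] 28.5
118 232 275 [ 607.8 -277.2   20. ] 30.7
130 235 272 [ 600. -280.   20.] 26.7
150 234 272 [ 586.6 -284.5   20. ] 27.9
165 234 271 [ 576.2 -287.9   20. ] 27.5
180 234 270 [ 565.6 -291.3   20. ] 27.1
190 233 270 [ 558.3 -293.6   20. ] 28.0
17.866022972604274
[(104, 135), (105, 135), (106, 134), (107, 134), (108, 134), (109, 127), (110, 132), (111, 232), (112, 237), (113, 233), (114, 233), (115, 233), (116, 234), (117, 234), (118, 233), (119, 233)]
[ 613.09996163 -274.12112332   17.        ] [ 613.51670894 -273.95409242   32.        ]
[ 612.45639187 -274.35430977   17.        ] [ 612.91329577 -274.17272881   32.        ]
[ 611.81187587 -274.58783902   17.        ] [ 612.3089954  -274.39168663   32.        ]
[ 553.41120588 -295.52239159   69.59571967] [[ 0.001  0.94   0.341]
 [-0.001  0.341 -0.94 ]
 [-1.     0.001  0.001]]
```

Call:
apply_moves:
  increments:
    - [0.45,-10,0,0,0]
    - [0.45,0,0,0,0]
    - [0.45,0,0,0,0]
    - [0.45,0,0,0,0]
    - [0.45,0,0,0,0]
    - [0.45,0,0,0,0]
    - [0.45,0,0,0,0]

```text
t: 6.35
eef_pos: [553.5, -295.1, 78.5]
tcp_rot: [-2.74, 1.571, 2.321]
ft_force: [-0.2, -0.9, 0.2]
opening: 0.521
```

Call:
apply_moves:
  increments:
    - [0.45,20,5,0,1]
    - [0.45,30,5,0,1]
    - [0.45,14,0,0,0]
    - [0.45,3,0,0,0]
    - [1,0,0,0,0]
    - [1,0,0,0,0]
    - [1,0,0,0,0]
    - [1,0,0,0,0]

```text
t: 7.15
eef_pos: [563.3, -292.0, 12.6]
tcp_rot: [0.776, 1.569, -0.482]
ft_force: [-0.1, 0.2, 4.4]
opening: 0.281
```

Call:
apply_moves:
  increments:
    - [1,0,0,0,0]
    - [1,0,0,0,0]

```text
t: 7.35
eef_pos: [563.3, -292.0, 12.7]
tcp_rot: [0.75, 1.569, -0.507]
ft_force: [-0.7, 1.6, 5.7]
opening: 0.267
```

Call:
apply_moves:
  increments:
    - [1,0,0,0,0]
    - [1,0,0,0,0]
    - [1,0,0,0,0]

```text
t: 7.65
eef_pos: [563.3, -292.0, 12.7]
tcp_rot: [0.739, 1.57, -0.519]
ft_force: [-0.8, 0.9, 5.6]
opening: 0.268
```

```bash
python3 - <<'E'
from h import *
snap('side','s5.png');snap('scene','c5.png')
s=status.state();print(s['eef_pos'],s['opening'],s['ft_force'])
a=cv2.imread('pics/s5.png')[230:345,200:350];c=cv2.imread('pics/c5.png')[100:214,110:260]
cv2.imwrite('pics/m5.png',np.hstack([cv2.resize(x,(400,307),interpolation=cv2.INTER_CUBIC) for x in(a,c)]))
E
```

```text
[ 563.31490838 -291.9829981    12.65710951] 0.2699164223048482 [-0.7621238  -0.53260364  5.85989502]
```

View pics/m5.png

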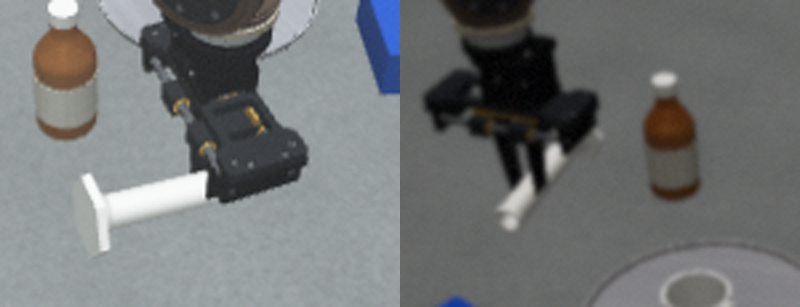

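The view shows the fingers straddling the tube, and the opening holds steady at 0.27. I'll try the lift.

Call:
apply_moves:
  increments:
    - [1,-3,0,0,0]
    - [1,-8,-2,0,0]
    - [1,-9,-3,0,0]

```text
t: 8.05
eef_pos: [558.0, -293.2, 32.2]
tcp_rot: [-2.436, 1.57, 2.59]
ft_force: [-0.3, 0.2, 0.3]
opening: 0.034
```

Slipped off the top again, which suggests the pads contact well above the tip. I'll check the real fingertip position against the projection in the c5 and s5 pictures.

```bash
python3 - <<'E'
from h import *
out=[]
p=np.array([563.3,-292,12.7]);zz=np.array([.31,-.95,0])
for n,f in(('scene','c5.png'),('side','s5.png')):
    c=load(n);im=cv2.imread('pics/'+f)
    o=proj(c,p+[0,0,8])[0].round().astype(int);x0,y0=o-[30,30]
    cr=cv2.resize(im[y0:y0+60,x0:x0+60],(400,400),interpolation=cv2.INTER_CUBIC);k=400/60
    for g in(-24,-12.7,12.7,24):
        for h,col in((-11,(0,0,255)),(8,(0,255,0)),(27,(255,128,0))):
            u=(proj(c,p+zz*g+[0,0,h])[0]-[x0-.5,y0-.5])*k; cv2.circle(cr,tuple(int(v) for v in u),3,col,-1)
    out.append(cr)
cv2.imwrite('pics/m6.png',np.hstack(out))
E
```

```text
(no output)
```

View pics/m6.png

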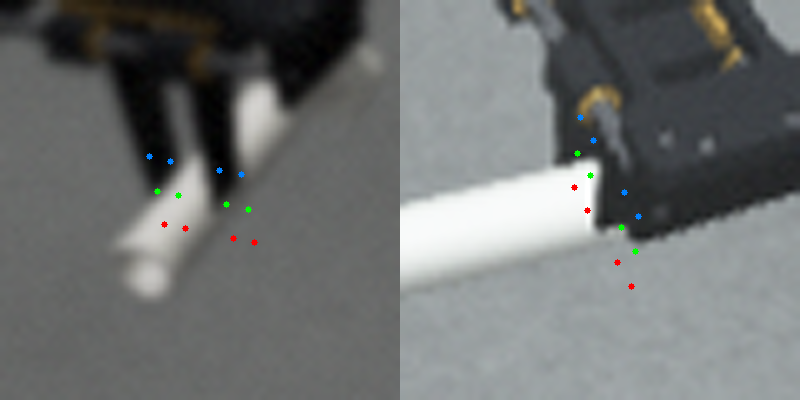

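The drawn fingertips (red, reported) sit well below the visible ones, which end near the green dots. The tips are really about 10-18 mm higher than the figures say. I'll probe downward while watching the force.

Call:
apply_moves:
  increments:
    - [0.4,-45,0,0,0]
    - [0.4,0,5,0,0]
    - [0.4,0,0,0,0]
    - [0.4,0,0,0,0]
    - [0.4,0,0,0,0]
    - [0.4,0,0,0,0]
    - [0.4,0,0,0,0]
    - [0.4,35,0,0,0]
    - [0.4,25,0,0,0]
    - [0.4,5,0,0,0]

```text
t: 9.05
eef_pos: [561.7, -291.0, 8.9]
tcp_rot: [-2.485, 1.566, 2.54]
ft_force: [-0.7, -0.2, 0.5]
opening: 0.602
```

Call:
apply_moves:
  increments:
    - [0.4,4,0,0,0]
    - [0.4,0,0,0,0]

```text
t: 9.25
eef_pos: [563.3, -292.0, 8.2]
tcp_rot: [0.811, 1.57, -0.446]
ft_force: [-0.5, -0.9, 0.1]
opening: 0.602
```

Call:
apply_moves:
  increments:
    - [0.4,4,0,0,0]
    - [0.4,0,0,0,0]

```text
t: 9.45
eef_pos: [563.2, -291.9, 4.2]
tcp_rot: [0.789, 1.57, -0.468]
ft_force: [0.5, 0.8, 0.4]
opening: 0.597
```

Call:
apply_moves:
  increments:
    - [0.4,3,0,0,0]
    - [0.4,0,0,0,0]

```text
t: 9.65
eef_pos: [563.0, -291.7, 0.7]
tcp_rot: [1.886, 1.571, 0.628]
ft_force: [0.1, 0.3, 0.2]
opening: 0.602
```

Call:
apply_moves:
  increments:
    - [0.4,3,0,0,0]
    - [0.4,0,0,0,0]

```text
t: 9.85
eef_pos: [562.8, -291.7, -2.6]
tcp_rot: [-2.614, 1.57, 2.412]
ft_force: [-0.5, 0.1, -0.4]
opening: 0.598
```

```bash
python3 - <<'E'
from h import *
s=status.state();print(s['eef_pos'],s['ft_force'],s['tau'].round(1))
E
```

```text
[ 562.82313377 -291.68045822   -2.63058562] [-0.54792576  0.07262567 -0.43228171] [ -0.  -68.7 -17.5   0.1  -0.1   0. ]
```

Call:
apply_moves:
  increments:
    - [0.4,3,0,0,0]
    - [0.4,0,0,0,0]

```text
t: 10.05
eef_pos: [562.8, -291.7, -5.7]
tcp_rot: [-2.646, 1.57, 2.38]
ft_force: [-0.5, 0.6, 0.5]
opening: 0.599
```

Call:
apply_moves:
  increments:
    - [0.4,3,0,0,0]
    - [0.4,0,0,0,0]

```text
t: 10.25
eef_pos: [562.8, -291.7, -8.7]
tcp_rot: [-2.655, 1.57, 2.371]
ft_force: [0.4, -0.6, 0.9]
opening: 0.598
```

```bash
python3 - <<'E'
from h import *
out=[]
s=status.state();p=s['eef_pos'];zz=np.array([.31,-.95,0]);print(p,s['ft_force'])
for n,f in(('scene','c7.png'),('side','s7.png')):
    c=snap(n,f);im=cv2.imread('pics/'+f)
    o=proj(c,p+[0,0,18])[0].round().astype(int);x0,y0=o-[30,30]
    cr=cv2.resize(im[y0:y0+60,x0:x0+60],(400,400),interpolation=cv2.INTER_CUBIC);k=400/60
    for g in(-40,-28,28,40):
        u=(proj(c,[p[0]+zz[0]*g,p[1]+zz[1]*g,0])[0]-[x0-.5,y0-.5])*k; cv2.circle(cr,tuple(int(v) for v in u),3,(0,0,255),-1)
    out.append(cr)
cv2.imwrite('pics/m7.png',np.hstack(out))
E
```

```text
[ 562.8369877  -291.66707557   -8.66412148] [ 0.421056   -0.57189108  0.92204236]
```

View pics/m7.png

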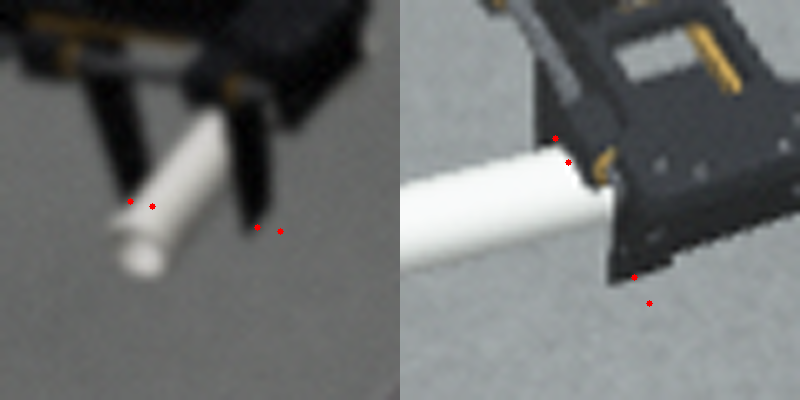

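Both views now put the fingertips at about bench level, so the real tip is about 10 mm above the reported TCP z. The visible finger length is still about 80-95 mm, so the stated TCP is roughly 20 mm too far forward. Gripping now.

Call:
apply_moves:
  increments:
    - [1,-1,0,0,0]
    - [1,0,0,0,0]
    - [1,0,0,0,0]
    - [1,0,0,0,0]
    - [1,0,0,0,0]
    - [1,0,0,0,0]

```text
t: 10.95
eef_pos: [563.0, -291.8, -7.3]
tcp_rot: [1.826, 1.571, 0.569]
ft_force: [-0.3, 0.8, 1.5]
opening: 0.299
```

Call:
apply_moves:
  increments:
    - [1,-4,0,0,0]
    - [1,-10,-2.3,0,0]
    - [1,-10.5,-3.2,0,0]
    - [1,-10,-4,0,0]

```text
t: 11.35
eef_pos: [553.8, -294.9, 28.5]
tcp_rot: [0.841, 1.57, -0.416]
ft_force: [0.7, 0.1, -1.8]
opening: 0.299
```

```bash
python3 - <<'E'
from h import *
s=status.state();print(s['eef_pos'],s['opening'],s['ft_force'],s['moment'])
snap('side','s8.png')
th=np.radians(np.linspace(-5,90,20));L=118;r=32
h=L*np.sin(th)+r*np.cos(th);x=L*np.cos(th)-r*np.sin(th)
for i in range(20): print(round(np.degrees(th[i])),(h[i]-h[0]).round(1),(x[i]-x[0]).round(1))
E
```

```text
[ 553.81031757 -294.86447389   28.45213961] 0.2992050447379851 [ 0.70314965  0.08691073 -1.81353241] [-0.08333859  0.06762405 -0.01472178]
-5 0.0 0.0
0 10.4 -2.3
5 20.6 -5.6
10 30.4 -9.7
15 39.9 -14.6
20 48.8 -20.4
25 57.3 -26.9
30 65.1 -34.1
35 72.3 -42.0
40 78.8 -50.5
45 84.5 -59.5
50 89.4 -69.0
55 93.4 -78.9
60 96.6 -89.1
65 98.9 -99.5
70 100.2 -110.1
75 100.7 -120.7
80 100.2 -131.4
85 98.7 -141.9
90 96.4 -152.3
```

Call:
apply_moves:
  increments:
    - [1,-2,-5,0,0]
    - [1,-9,-6,0,0]
    - [1,-8.5,-6.5,0,0]
    - [1,-8,-7,0,0]
    - [1,-7,-8,0,0]
    - [1,-6.5,-8.5,0,0]

```text
t: 12.0
eef_pos: [514.3, -307.6, 68.9]
tcp_rot: [0.929, 1.571, -0.328]
ft_force: [0.5, 0.1, -1.6]
opening: 0.297
```

```bash
python3 - <<'E'
from h import *
s=status.state();print(s['eef_pos'],s['opening'],s['ft_force'],s['moment'])
snap('side','s9.png');c=snap('scene','c9.png')
a=cv2.imread('pics/s8.png')[230:345,200:350];b=cv2.imread('pics/s9.png')[230:345,200:350];c=cv2.imread('pics/c9.png')[100:214,110:260]
cv2.imwrite('pics/m8.png',np.hstack([cv2.resize(x,(390,300),interpolation=cv2.INTER_CUBIC) for x in(b,c)]))
E
```

```text
[ 514.2762674  -307.58682179   68.9176052 ] 0.2965791107499293 [ 0.51997702  0.06387875 -1.60872126] [-0.0400312   0.04780378  0.01226318]
```

View pics/m8.png

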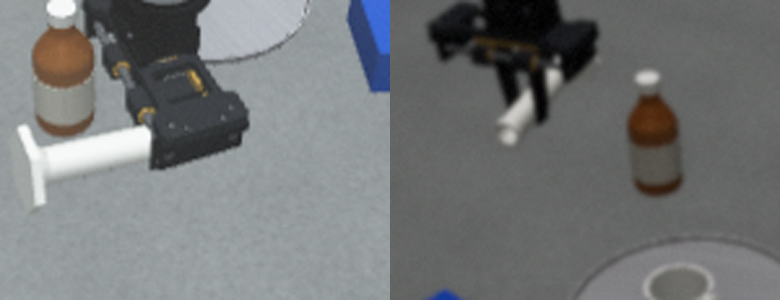

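The cylinder is held rigidly horizontal: the long line contact won't pivot under gravity. I'll set it down and regrip on just the last few mm of the rim bead, where contact is short and the lever long, so it can swing upright when lifted.

Call:
apply_moves:
  increments:
    - [1,20,0,0,0]
    - [1,35,0,0,0]
    - [1,15,0,0,0]
    - [1,5,0,0,0]
    - [0.4,0,0,0,0]
    - [0.4,0,0,0,0]
    - [0.4,0,0,0,0]
    - [0.4,0,0,0,0]
    - [0.4,0,0,0,0]

```text
t: 13.0
eef_pos: [515.1, -307.4, -6.5]
tcp_rot: [0.798, 1.57, -0.459]
ft_force: [-0.2, -0.2, 0.6]
opening: 0.592
```

Call:
apply_moves:
  increments:
    - [0.4,0,10,0,0]
    - [0.4,0,20,0,0]
    - [0.4,0,20,0,0]
    - [0.4,1,20,0,0]
    - [0.4,0,0,0,0]

```text
t: 13.5
eef_pos: [583.9, -284.8, -7.9]
tcp_rot: [0.895, 1.569, -0.361]
ft_force: [-0.6, 0.0, -0.6]
opening: 0.601
```

```bash
python3 - <<'E'
from h import *
s=status.state();print(s['eef_pos'],s['opening'],s['ft_force'],Rot.from_euler('xyz',s['tcp_rot']).as_matrix().round(3)[:2].tolist())
w=snap('wrist','w9.png');np.save('pics/w9.npy',w)
a=snap('scene','c9.png')
b=cv2.imread('pics/w9.png');c=cv2.imread('pics/c9.png')[95:215,120:280]
cv2.imwrite('pics/m9.png',np.hstack([b[150:340,130:380],cv2.resize(c,(253,190),interpolation=cv2.INTER_CUBIC)]))
E
```

```text
[ 583.86840781 -284.78988355   -7.852194  ] 0.6012984891489253 [-0.58854977  0.03355944 -0.56069563] [[0.001, 0.951, 0.31], [-0.001, 0.31, -0.951]]
```

View pics/m9.png

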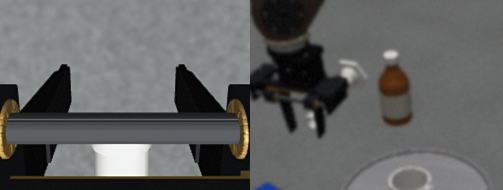

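The wrist view shows the mouth under the rail, about 20 mm behind the finger plane: I moved 70 mm where 56 was due. Moving back 15 mm, then gripping the bead.

Call:
apply_moves:
  increments:
    - [0.4,0,-10,0,0]
    - [0.4,0,-5,0,0]
    - [1,0,0,0,0]
    - [1,0,0,0,0]
    - [1,0,0,0,0]
    - [1,0,0,0,0]
    - [1,0,0,0,0]
    - [1,0,0,0,0]

```text
t: 14.4
eef_pos: [567.3, -290.4, -7.8]
tcp_rot: [0.991, 1.571, -0.266]
ft_force: [0.3, -1.1, -0.2]
opening: 0.339
```

Call:
apply_moves:
  increments:
    - [1,-5,0,0,0]
    - [1,-10,0,0,0]
    - [1,-10,-2,0,0]
    - [1,-10,-3,0,0]

```text
t: 14.8
eef_pos: [562.6, -292.0, 28.4]
tcp_rot: [0.931, 1.57, -0.327]
ft_force: [0.1, -0.3, -1.4]
opening: 0.332
```

Call:
apply_moves:
  increments:
    - [1,-15,-3,0,0]
    - [1,-15,-3,0,0]
    - [1,-15,-3,0,0]
    - [1,-15,-3,0,0]
    - [1,-20,-3,0,0]
    - [1,-20,0,0,0]
    - [1,-20,0,0,0]
    - [1,-20,0,0,0]
    - [1,-10,0,0,0]
    - [1,0,0,0,0]

```text
t: 15.8
eef_pos: [548.5, -296.9, 178.9]
tcp_rot: [0.686, 1.568, -0.572]
ft_force: [1.0, -0.9, -1.0]
opening: 0.336
```

```bash
cat >> h.py <<'E'
def cyl_pts(base,ax):
    "silhouette sample points of cylinder at base with axis ax"
    ax=np.array(ax,float)/np.linalg.norm(ax);u=np.cross(ax,[.3,.5,.8]);u/=np.linalg.norm(u);v=np.cross(ax,u)
    P=[]
    for s,r in((0,36),(8,36),(20,15),(80,15),(162,15),(163,17),(170,17)):
        P+=[base+ax*s+r*(u*np.cos(t)+v*np.sin(t)) for t in np.linspace(0,6.28,12)]
    return np.array(P)
def whitebox(n,f,x0,x1,y0,y1,th=165):
    im=cv2.imread('pics/'+f);m=((im.min(2)>th)&(im.max(2)-im.min(2)<25)).astype(np.uint8);q=np.zeros_like(m);q[y0:y1,x0:x1]=m[y0:y1,x0:x1]
    k,l,st,ce=cv2.connectedComponentsWithStats(q);return [(st[i].tolist(),ce[i].round(1).tolist()) for i in range(1,k) if st[i][4]>30]
E
python3 - <<'E'
from h import *
s=status.state();print(s['eef_pos'],s['opening'],s['ft_force'],s['moment'])
p=s['eef_pos'];g=p+[0,0,25]
for n in('side','scene'):
    c=snap(n,n+'10.png')
    for lab,ax in(('horiz',(.95,.31,0)),('down',(0,0,1)),('45',(.95,.31,1))):
        a=np.array(ax,float);a/=np.linalg.norm(a);q=proj(c,cyl_pts(g-166*a,a));print(n,lab,q.min(0).round(),q.max(0).round())
    q=proj(c,g)[0].astype(int)
    print(whitebox(n,n+'10.png',q[0]-90,q[0]+90,q[1]-70,q[1]+110))
E
```

```text
[ 548.51848029 -296.86275808  178.88757689] 0.33563964459107215 [ 0.98804296 -0.92024489 -1.03759394] [ 0.04958565 -0.02587252  0.02944432]
side horiz [195. 235.] [282. 282.]
side down [258. 237.] [288. 309.]
side 45 [212. 237.] [284. 310.]
[([216, 173, 23, 6, 99], [227.2, 175.2]), ([346, 173, 21, 35, 356], [358.7, 185.4]), ([297, 189, 7, 12, 44], [299.9, 195.0]), ([311, 192, 16, 8, 83], [318.2, 195.6]), ([192, 206, 84, 74, 1988], [240.3, 243.0]), ([218, 228, 12, 12, 95], [223.0, 233.1]), ([287, 239, 29, 13, 105], [299.0, 246.2])]
scene horiz [144.  80.] [189. 120.]
scene down [144. 110.] [172. 170.]
scene 45 [144. 108.] [187. 142.]
[]
```

```bash
cat >> h.py <<'E'
def asc(f,x0,x1,y0,y1,st=2,tx=None):
    im=cv2.imread('pics/'+f).astype(int)
    for y in range(y0,y1,st):
        r=''
        for x in range(x0,x1,max(1,st//2)):
            b,g,rr=im[y,x];mn=min(b,g,rr);mx=max(b,g,rr)
            r+='#' if mn>185 else '+' if mn>150 and mx-mn<25 else 'B' if b-rr>50 else 'o' if rr-b>40 else ' ' if mx<55 else '.'
        print(y,r)
E
python3 - <<'E'
from h import *
asc('side10.png',190,320,215,320,3)
print();asc('scene10.png',120,230,75,180,3)
E
```

```text
215 ++.++++.+.+++++++++++++++...+++++...+++.+...++.++..++++++++++++++++++....+.......   .....................oooo........++++..+++....
218 ..++++++++++++++++++++.+..++++++++++++.+.++++++..+++++++++++++++++++++++++++..................................................++.+
221 +++++++++++++++++++++++++++++++++.+.+..+...++++.+++++++++++++++++++++++++++++...................................................++
224 +++++++++.++++++++++++++++++++++++++++..++..++.+++++++++++++++++++++++++++++.....................................................+
227 ++++.+++.+++++++++++++++++++++.+++.....+++..+.+++++++++++++++++++++++++++++++......oo............................................+
230 +++++++.+++++++++++++++.+++++##########+.+.+..+.+++++++++++++++++++++++++++++......oo........................... ..........     .+
233 .++++++++.+++++++++++.+++++.###########+..+.....+#++++++++++++++++++++++++++++........ ........................ .          . .+.++
236 ...+++++++++++++++.+.++++++++++####+++...+.....++.++++++++++++++++++++++++++++......................                    ...  .++..
239 ..+++++....+++++
[... 6941 characters left out ...]
..........
162 ..............................................................................................................
165 ..............................................................................................................
168 .................................................................................................... .........
171 .......................................................................................  .. . o     ..........
174 ..............................................................................................................
177 ..............................................................................................................
```

The cylinder is still horizontal in the grip (its box matches the horizontal prediction). I'll lower it near the bench and see whether a gentler closure target lets it pivot.

Call:
apply_moves:
  increments:
    - [1,30,0,0,0]
    - [1,40,0,0,0]
    - [1,40,0,0,0]
    - [1,40,0,0,0]
    - [0.72,0,0,0,0]
    - [0.7,0,0,0,0]

```text
t: 16.5
eef_pos: [548.0, -296.4, 27.0]
tcp_rot: [-2.541, 1.569, 2.485]
ft_force: [0.3, -1.0, -1.1]
opening: 0.336
```

Call:
apply_moves:
  increments:
    - [0.69,0,0,0,0]

```text
t: 16.6
eef_pos: [549.0, -297.0, 29.0]
tcp_rot: [0.702, 1.569, -0.555]
ft_force: [-0.2, 0.4, -0.9]
opening: 0.341
```

Call:
apply_moves:
  increments:
    - [0.68,0,0,0,0]

```text
t: 16.7
eef_pos: [549.0, -297.0, 29.2]
tcp_rot: [0.689, 1.568, -0.568]
ft_force: [0.1, -0.2, -1.2]
opening: 0.333
```

Call:
apply_moves:
  increments:
    - [0.67,0,0,0,0]

```text
t: 16.8
eef_pos: [548.7, -296.9, 28.8]
tcp_rot: [0.698, 1.568, -0.559]
ft_force: [-1.0, 0.0, -1.4]
opening: 0.339
```

```bash
python3 - <<'E'
from h import *
s=status.state();print(s['eef_pos'],s['opening'],s['ft_force'],s['moment'])
snap('side','side11.png');asc('side11.png',190,320,235,350,3)
E
```

```text
[ 548.74833819 -296.89987408   28.75960527] 0.33925252762182073 [-1.04636911  0.04166874 -1.38860652] [-0.02093939 -0.00842567  0.00590693]
235 ++++++++++++++++++...+++++++.#########+.......+...++++++++++......      .............................+.....++++++++#++++++++++#++.
238 ..+++++++.++++++++++++++++++.+++++++++..+++..+..+...++++............ .     ...........................    +++++++++++++#+#+#++....
241 ...+...+.+++++++++++++++++...ooooooooooo...+..+........+.  .........           ....................      .++++#+++++++++++#+......
244 +++++.+.+++++++++++++.++..ooooooooooooooooo...............  .. ....                                    .++++++++#+++++++..........
247 ......++++++++++++++++..ooooooooooooooooooooo.....+.......    .   ..                                .+++++++++#++++...............
250 +.+..+...++.++++++.+++.ooooooooooooooooooooooo..+..+..+++.   .....                                  .+++++++...................+..
253 .+........+++++++++++..ooooooooooooooooooooooo.....+..................    ...                        .........++.+....+.++........
256 +++++++..+.
[... 3604 characters left out ...]
++++++++++++++++..+..++..
337 ++.+++++++++++.....+++++++++.++++.+++++.++.....+++.+..+.+.+++++++..+++++++++++++.+++++++++.++++++.++++++++++++++++.++++++++++.++..
340 ++++++++++++++++++++++..+++++++++++.+..++...+++.+.+.+.+.......+++++++++++++++++++++++++++++++++++...+++..++++++++..+++++++....+..+
343 ...++..++.+++++++++++++++++++++++++++++...+++++..+++++........++++.+.+++..+.+++++++++..++++..+++++++++++++++++++++++++++++++......
346 +++++++++++++++++++++++++....+.+++++++++.....+...+...........++......+++++++++.+++++++++++++++++++++++++++++++++.++++.+...++.+++++
349 +++++++++++++++++++++..+++++++.+++.........++++++..............++...+++.+.++++++++++++++++++++++++++++++++++.+++++++..++++++++...+
```

Call:
apply_moves:
  increments:
    - [0.665,0,0,0,0]
    - [0.665,0,0,0,0]

```text
t: 17.05
eef_pos: [548.3, -296.6, 27.5]
tcp_rot: [0.861, 1.57, -0.397]
ft_force: [-0.3, 0.9, -0.9]
opening: 0.337
```

Call:
apply_moves:
  increments:
    - [0.66,0,0,0,0]
    - [0.66,0,0,0,0]

```text
t: 17.25
eef_pos: [548.3, -296.6, 27.3]
tcp_rot: [1.238, 1.571, -0.019]
ft_force: [1.5, 0.0, -1.5]
opening: 0.343
```

```bash
python3 - <<'E'
from h import *
s=status.state();print(s['eef_pos'],s['opening'],s['ft_force'],s['moment'])
snap('side','side12.png');asc('side12.png',196,290,285,350,4)
E
```

```text
[ 548.32292008 -296.58706792   27.29017757] 0.3426508127953194 [ 1.49550053  0.03150938 -1.50617693] [-0.00368108 -0.06580072 -0.00130273]
285 ....+.........++......++.+.+.++..++ ...........
289 ......+++.+++....+.+........+.+..+####.........
293 +...++....+++....+.++++++.+++#########+   ..   
297 ...+.++................+##############.        
301 ++++..+.+.....+.+++################+++.     ...
305 .##..+++++.+++################+++.++++++++.++++
309 +###+++.+################+++...++++..++..++.+++
313 ++##################++..+++..++++++++++..++++++
317 ..+###########+++.++++++...+++.++++++++++++++++
321 .++######++..+++++..++.+.+.+++++++++++++++.+..+
325 +++.##++...+++.+++++.++.+++++++++++++.++++++..+
329 +++++##++++++..+++...+++++++.+++.++++++++++++++
333 +++++##+++++++.++++++++++.+++.+.+++++.+++++++++
337 ++++...++++...+......+....++++.+++++..+++++++++
341 ++++++++++++++++......++...++.+++.+++++++++++++
345 +++++++++++++++++....++.++.....+..++.++++++++++
349 +++++++++.++.+.....++.......++.++.+++++++++++++
```

Call:
apply_moves:
  increments:
    - [0.656,0,0,0,0]
    - [0.656,0,0,0,0]

```text
t: 17.5
eef_pos: [548.2, -296.6, 27.2]
tcp_rot: [-2.618, 1.571, 2.408]
ft_force: [-0.6, 0.1, 0.3]
opening: 0.344
```

Call:
apply_moves:
  increments:
    - [0.652,0,0,0,0]
    - [0.652,0,0,0,0]

```text
t: 17.7
eef_pos: [548.2, -296.6, 27.2]
tcp_rot: [2.948, 1.571, 1.691]
ft_force: [0.7, 0.6, -0.4]
opening: 0.35
```

```bash
python3 - <<'E'
from h import *
s=status.state();print(s['eef_pos'],s['opening'],s['ft_force'],s['moment'])
snap('side','side12.png');asc('side12.png',196,290,285,350,4)
E
```

```text
[ 548.19724988 -296.55183357   27.21880696] 0.35028636144818953 [ 0.6636197   0.58805819 -0.40485868] [-0.00712671  0.07289171 -0.0242069 ]
285 ....+....+++..++.....+++.+++..+..+. .o.........
289 ......++...+..++..++..++....+..+.+.   .. ......
293 ...+++.....++......+.++++++.++++++++++.   ...  
297 ++++.++...+.++.....+....++++++++++++##.        
301 .+.+..+.+++...+.+.++++..++.+##########. .   ...
305 ...+##+.+..+++...+++#####################+.++++
309 +.+++##.++++########################+++++++++++
313 .++++#######################++...+++++++.++++++
317 .+++++#############+++.....+++++++++++.++++++++
321 .+++++#####++++..+..++.+.+++.++..+++++++++.+...
325 .++++++##.+++..+++.+++++++++++++++++..+++++++.+
329 +++++++##++++..+++...+++++++.+++.++++++++++++++
333 ++++++++.++++++.++.+++++++.++++++++++++++++++++
337 +++++.+++++.++.+.+...+..+.++.+.++++++.+++++++++
341 ++++++++++.+++++.......+...++.+++.+++++++++++++
345 +++++++++++++++++.+..++.....+...++++.++++++++++
349 ++++++++++++.+.....+++.......+.++++++++++++++++
```

Loosening freed it: the cylinder slid and pivoted back to the bench, so friction can be tuned with the closure target. I'll re-measure its pose from above.

Call:
apply_moves:
  increments:
    - [0.4,0,0,0,0]
    - [0.4,0,0,0,0]
    - [0.4,0,0,0,0]
    - [0.4,-20,0,0,0]
    - [0.4,-45,-15,0,0]
    - [0.4,-45,-20,0,0]
    - [0.4,-40,-20,0,0]
    - [0.4,-20,0,0,0]
    - [0.4,0,0,0,0]

```text
t: 18.65
eef_pos: [496.4, -314.5, 200.5]
tcp_rot: [0.597, 1.565, -0.661]
ft_force: [-0.1, 0.4, -0.3]
opening: 0.599
```

```bash
cat >> h.py <<'E'
def tube(f):
    w=snap('wrist',f);im=cv2.imread('pics/'+f).min(2);q=[]
    col=im[:,200:312].max(1);v0=next(v for v in range(20,215) if (im[v,200:312]>175).sum()>12)
    for v in range(v0+8,212,6):
        x=np.where(im[v,190:330]>165)[0]+190
        if len(x)<8: continue
        A,B=atz(w,(x.min()-.5,v),20),atz(w,(x.max()+.5,v),20);q.append(list((A+B)/2)+[np.linalg.norm(A-B),x.min(),x.max(),v])
    q=np.array(q);d=np.polyfit(q[3:,0],q[3:,1],1);print(q[:,[0,1,3]].round(1).tolist())
    u=(q[0,4]+q[0,5])/2;print('mouth',atz(w,(u,v0),19),'ang',np.degrees(np.arctan(d[0])),'v0',v0,'line y=',d)
E
python3 - <<'E'
from h import *
s=status.state();print(s['eef_pos'],s['opening'],Rot.from_euler('xyz',s['tcp_rot']).as_matrix().round(3)[:2].tolist())
tube('w12.png')
E
```

```text
[ 496.43253605 -314.45963452  200.53152432] 0.5986976681249948 [[0.004, 0.951, 0.308], [-0.003, 0.308, -0.951]]
[[544.0, -298.7, 27.0], [537.9, -300.7, 27.1], [531.8, -302.6, 27.2], [525.6, -304.6, 27.3], [519.4, -306.6, 27.4], [513.1, -308.7, 27.6], [506.7, -310.7, 27.7], [500.3, -312.8, 27.8], [493.8, -314.8, 27.9], [487.3, -317.0, 28.1], [480.7, -319.1, 28.2], [474.1, -321.2, 28.3], [467.4, -323.4, 28.5], [460.6, -325.6, 28.6], [453.7, -327.8, 28.7], [446.8, -330.0, 28.9]]
mouth [ 551.98604097 -296.12229807   19.        ] ang 17.851283395326536 v0 111 line y= [ 3.22052489e-01 -4.73892580e+02]
```

Call:
apply_moves:
  increments:
    - [0.5,20,20,0,0]
    - [0.5,45,20,0,0]
    - [0.5,45,21.5,0,0]
    - [0.5,45,0,0,0]
    - [0.5,40,0,0,0]
    - [0.5,13,0,0,0]
    - [0.657,0,0,0,0]
    - [0.657,0,0,0,0]
    - [0.657,0,0,0,0]

```text
t: 19.6
eef_pos: [554.5, -294.5, -10.6]
tcp_rot: [1.639, 1.571, 0.381]
ft_force: [0.7, -0.3, 0.0]
opening: 0.349
```

```bash
python3 - <<'E'
from h import *
s=status.state();print(s['eef_pos'],s['opening'],s['ft_force'])
th=np.radians(np.arange(-5,91,5));L=168;r=32
h=L*np.sin(th)+r*np.cos(th);x=L*np.cos(th)-r*np.sin(th)
print([[int(round(np.degrees(th[i]))),round(h[i-1]-h[i],1),round(x[i]-x[i-1],1)] for i in range(1,20)])
E
```

```text
[ 554.49267694 -294.5289812   -10.64118598] 0.34939172267287105 [ 0.66138312 -0.25174311  0.00204706]
[[0, np.float64(-14.8), np.float64(-2.1)], [5, np.float64(-14.5), np.float64(-3.4)], [10, np.float64(-14.2), np.float64(-4.7)], [15, np.float64(-13.7), np.float64(-5.9)], [20, np.float64(-13.1), np.float64(-7.1)], [25, np.float64(-12.5), np.float64(-8.2)], [30, np.float64(-11.7), np.float64(-9.2)], [35, np.float64(-10.9), np.float64(-10.2)], [40, np.float64(-9.9), np.float64(-11.1)], [45, np.float64(-8.9), np.float64(-12.0)], [50, np.float64(-7.8), np.float64(-12.7)], [55, np.float64(-6.7), np.float64(-13.3)], [60, np.float64(-5.5), np.float64(-13.9)], [65, np.float64(-4.3), np.float64(-14.3)], [70, np.float64(-3.0), np.float64(-14.6)], [75, np.float64(-1.7), np.float64(-14.8)], [80, np.float64(-0.4), np.float64(-14.9)], [85, np.float64(0.9), np.float64(-14.9)], [90, np.float64(2.1), np.float64(-14.8)]]
```

Call:
apply_moves:
  increments:
    - [0.657,-7,-1,0,0]
    - [0.657,-9,-1.5,0,0]
    - [0.657,-10,-2.5,0,0]
    - [0.657,-10,-3,0,0]
    - [0.657,-7,-2.5,0,0]
    - [0.657,0,0,0,0]

```text
t: 20.2
eef_pos: [544.6, -298.3, 33.7]
tcp_rot: [0.689, 1.569, -0.569]
ft_force: [0.1, -1.0, -0.4]
opening: 0.345
```

```bash
python3 - <<'E'
from h import *
s=status.state();print(s['eef_pos'],s['opening'],s['ft_force'],s['moment'])
c=snap('side','side13.png');asc('side13.png',186,300,280,340,4)
g=s['eef_pos']+[0,0,27]
for d in(0,5,10,15):
    a=np.array([.951*np.cos(np.radians(d)),.308*np.cos(np.radians(d)),np.sin(np.radians(d))]);q=proj(c,[g-a*168,g]);print(d,q.round().tolist(),(g-a*168).round())
E
```

```text
[ 544.55887896 -298.25903352   33.67044678] 0.34514674258170625 [ 0.05494235 -0.96138625 -0.37053626] [-0.07914588  0.1577958   0.02289635]
280 ++.....++.+......ooooo..++...+.++..++.. ..oo.............
284 ........+......++.++...+.+.++..+++.+..+. o...............
288 ..+++.++...+.+....+.....++..++..++.+++..  ..........     
292 .........++....+.+.+..++...+++++.++++++++++              
296 ..+++..++..+++...+....+......+...++.+++.+.+    .      ...
300 ++..+.+.+....+.+...+.++.+++.+....++#######. .   ..+...+.+
304 ++..+++.+##.....++++...++++###################+...+...+.+
308 ++..++++++##...++++########################++++..+.++...+
312 ++....++++#########################++..++.++++++++++++.+.
316 .++...+++++###############++++.+.++++++++++.+++++++.+++.+
320 +++++.+++++#######++++...++.+.+...++++++++++++.+++.+++++.
324 .+.+++++++++##...+++..+.+.++++++++++++++++.+++++++++++.+.
328 ...+.+++++++##+++....++...+.+++++..+..+++++++++++++++++++
332 ++++++++++++##++++++++.++++++++.++.++++++++++++++++++.+++
336 ++++++++++..+++++++.+.....+..++++++++++++.++++++++.++++++
0 [[201.0, 312.0], [272.0, 291.0]] [ 385. -350.   61.]
5 [[202.0, 316.0], [272.0, 291.0]] [ 385. -350.   46.]
10 [[203.0, 320.0], [272.0, 291.0]] [ 387. -349.   31.]
15 [[205.0, 324.0], [272.0, 291.0]] [ 390. -348.   17.]
```

It slipped off at 0.657, which is too light; it held at 0.660. I'll regrip at the same spot with 0.659.

Call:
apply_moves:
  increments:
    - [0.5,0,0,0,0]
    - [0.5,0,0,0,0]
    - [0.5,15,10.5,0,0]
    - [0.5,27,0,0,0]
    - [0.659,0,0,0,0]
    - [0.659,0,0,0,0]
    - [0.659,0,0,0,0]
    - [0.659,0,0,0,0]

```text
t: 21.05
eef_pos: [554.6, -294.6, -9.1]
tcp_rot: [0.805, 1.57, -0.453]
ft_force: [0.4, -0.2, -1.0]
opening: 0.341
```

Call:
apply_moves:
  increments:
    - [0.659,-7,-1,0,0]
    - [0.659,-9,-1.5,0,0]
    - [0.659,-10,-2.5,0,0]
    - [0.659,-10,-3,0,0]
    - [0.659,-7,-2.5,0,0]
    - [0.659,0,0,0,0]

```text
t: 21.65
eef_pos: [544.5, -298.2, 34.6]
tcp_rot: [0.712, 1.569, -0.546]
ft_force: [0.6, 0.6, -0.8]
opening: 0.34
```

```bash
python3 - <<'E'
from h import *
s=status.state();print(s['eef_pos'],s['opening'],s['ft_force'],s['moment'])
c=snap('side','side13.png');asc('side13.png',186,300,280,340,4)
E
```

```text
[ 544.52401985 -298.23807103   34.64048364] 0.3398678653091873 [ 0.56827348  0.61284933 -0.7648392 ] [-0.01014702 -0.00965898  0.02252958]
280 ..+...+...++.....ooooo..+.....++++..+.. ..oo.............
284 ........++....+++......+...++...+.++..+..o...............
288 ...++.+.........+.+.....+..++...++.+.+#####..........    
292 ...++..+...+....++++..+.+...+++++##########   .          
296 ++..+..+...+.+.+............+#############.    .      ...
300 .+.....++.+.++...+.+.+.+###############+++. .  ...++..+..
304 +.+.++........+.+++###############+++..++++++++++.++..+..
308 +++..###+++...###############++.+...++++..+++.+..+..+...+
312 +++...###################++.++....++++++++++++++++++++++.
316 .+.+..+#############++.+++++++.++++++++++++.+++++++++++.+
320 ++++++++#######++.++++++.++.+.+....++.++++++++..++++++++.
324 +...++++####+.++++++......+..+.+++++++++++...+++++++++.++
328 ++.++++++##+++++++.+.++...+++++++..+...+.++++++++++++++++
332 ++++++++++##+++++++.++..++.+.+.+++.+++.++++++++++++++..++
336 ++++++++++..++++.++.+.....+..+++++++++++++.++.++++.++++++
```

At 0.659 it pivots: the mouth has risen and the foot stays on the bench (row 333), at about 10° tilt. Continuing the arc.

Call:
apply_moves:
  increments:
    - [0.659,-7,-3,0,0]
    - [0.659,-7,-3,0,0]
    - [0.659,-7,-3.5,0,0]
    - [0.659,-6.5,-3.5,0,0]
    - [0.659,-6.5,-4,0,0]
    - [0.659,-6,-4,0,0]
    - [0.659,-6,-4.5,0,0]
    - [0.659,-6,-5,0,0]

```text
t: 22.5
eef_pos: [515.1, -307.3, 85.8]
tcp_rot: [1.181, 1.57, -0.076]
ft_force: [0.7, -0.3, 0.0]
opening: 0.341
```

```bash
python3 - <<'E'
from h import *
s=status.state();print(s['eef_pos'],s['opening'],s['ft_force'],s['moment'])
c=snap('side','side14.png');asc('side14.png',186,300,255,340,4)
g=s['eef_pos']+[0,0,27]
for d in(10,20,30,40):
    a=np.array([.951*np.cos(np.radians(d)),.308*np.cos(np.radians(d)),np.sin(np.radians(d))]);q=proj(c,[g-a*168,g]);print(d,q.round().tolist(),(g-a*168).round())
E
```

```text
[ 515.13047824 -307.33882906   85.77555711] 0.34066133046661456 [ 0.66048069 -0.32341784  0.02117081] [-0.06572615  0.07184902 -0.04304194]
255 .........+....oooooooooo....+..... ..........oo....++.+..
259 +.....+...+....ooooooooo............ ..................+.
263 .........++.+...+......................................++
267 .+++.+.+..+.+......................o....................+
271 .+.+...+.+..+..................................... . ...+
275 ...........+................++++.+##......... ..    . .++
279 ................ooooooo.......+######  ..             ++.
283 ........+......+.....+...+.+#########  ..      ...++.++++
287 .+..+...+.+.....+....+...###########.    ..+.++++..+++..+
291 ..................+...+##########+..+..++.++++++++..+++.+
295 .+....+.+.......++.+##########+.......+..+++..+++++++++++
299 ........+....+.++##########+......+++.++++.+++++.++...+.+
303 ........+....+##########+.....+++....+..+++.+.........+..
307 ++....+++++##########++....+.++.....++..+..+....+++++....
311 ###+++++##########++.++.........+....+++...+..++++..++.+.
315 .##+###########++.+++..+++..+..+++++++.++++....+.+++.+..+
319 ++###########+.+++....+...+.+.......++.++++....+++++..+..
323 ++########+..+++++......+.....+++...+++++....++.+++++++..
327 ++.+#####+.++++..++..++.....+..++...++.+.+++.+++++++++++.
331 +++++###+++++..++++++......+++++..++.+++++++.+.+++.++..+.
335 ++.++++##+...+++++.+.......+..+..+++++..+...++.+++..+.+++
339 +++++++.+++++.++..++..............+++++++.+++++++++.+++++
10 [[187.0, 309.0], [260.0, 278.0]] [ 358. -358.   84.]
20 [[192.0, 316.0], [260.0, 278.0]] [ 365. -356.   55.]
30 [[198.0, 322.0], [260.0, 278.0]] [ 377. -352.   29.]
40 [[206.0, 327.0], [260.0, 278.0]] [ 393. -347.    5.]
```

Call:
apply_moves:
  increments:
    - [0.659,-5.5,-5,0,0]
    - [0.659,-5.4,-5.2,0,0]
    - [0.659,-5,-5.5,0,0]
    - [0.659,-4.9,-5.6,0,0]
    - [0.659,-4.5,-6,0,0]
    - [0.659,-4.4,-6,0,0]
    - [0.659,-4,-6.3,0,0]
    - [0.659,-3.8,-6.4,0,0]
    - [0.659,-3.4,-6.6,0,0]
    - [0.659,-3.3,-6.7,0,0]

```text
t: 23.55
eef_pos: [458.5, -325.6, 129.7]
tcp_rot: [2.075, 1.571, 0.818]
ft_force: [0.9, -0.4, -0.1]
opening: 0.343
```

```bash
python3 - <<'E'
from h import *
s=status.state();print(s['eef_pos'],s['opening'],s['ft_force'],s['moment'])
c=snap('side','side14.png');asc('side14.png',170,280,255,345,4)
g=s['eef_pos']+[0,0,27]
for d in(30,40,50,60):
    a=np.array([.951*np.cos(np.radians(d)),.308*np.cos(np.radians(d)),np.sin(np.radians(d))]);q=proj(c,[g-a*168,g]);print(d,q.round().tolist(),(g-a*168).round())
E
```

```text
[ 458.46407956 -325.63977704  129.70527529] 0.3432938661888361 [ 0.9413841  -0.38915795 -0.07017505] [-0.06926147  0.05141901  0.01612835]
255 ......................ooo..............................
259 .......................ooo..o..........................
263 ..+...+.................+..................  ...  .....
267 .........+...................#.......         .. .+....
271 ............................##.  .              ....+.+
275 ..........................+###. ..       ..........+..+
279 ........................o#####+      ..........+++.....
283 ..+....................+######+................+.++....
287 ......................######++.............+.......+..+
291 ....................+######+........................+..
295 ...................#######+...................+...+...+
299 ........+........+######++.......................+...+.
303 +.+.............######++.....................+......+..
307 .......+++....+######++..............+.......+..+..+...
311 ++......+....+######+.................................+
315 ..++..+###########+.............++.......+++.+++.......
319 ..++############++..................+...........+++....
323 +...+##########+.+....+..+..................+++++.+...+
327 +....+#########++##+......+.............+........+++.++
331 .....+#########+###+....+.+........+.........+..+.++.+.
335 .......++#########+...+..+............+..+...+..+..++..
339 .+.+++++.+.+##+.............................+...++.++.+
343 ..++.+..+.......++..+..++..+....+............+....+...+
30 [[169.0, 318.0], [234.0, 271.0]] [ 320. -370.   73.]
40 [[178.0, 322.0], [234.0, 271.0]] [ 336. -365.   49.]
50 [[188.0, 326.0], [234.0, 271.0]] [ 356. -359.   28.]
60 [[200.0, 327.0], [234.0, 271.0]] [ 379. -352.   11.]
```

Call:
apply_moves:
  increments:
    - [0.659,-2.8,-7,0,0]
    - [0.659,-2.7,-7,0,0]
    - [0.659,-2.2,-7.1,0,0]
    - [0.659,-2.1,-7.2,0,0]
    - [0.659,-1.5,-7.3,0,0]
    - [0.659,-1.5,-7.3,0,0]
    - [0.659,-1,-7.4,0,0]
    - [0.659,-0.7,-7.4,0,0]
    - [0.659,-0.2,-7.4,0,0]
    - [0.659,-0.2,-7.5,0,0]

```text
t: 24.6
eef_pos: [389.3, -348.1, 144.3]
tcp_rot: [2.269, 1.571, 1.011]
ft_force: [0.4, -0.3, 0.1]
opening: 0.342
```

```bash
python3 - <<'E'
from h import *
s=status.state();print(s['eef_pos'],s['opening'],s['ft_force'],s['moment'])
c=snap('side','side15.png');asc('side15.png',150,260,250,345,4)
g=s['eef_pos']+[0,0,27]
for d in(50,60,70,80,90):
    a=np.array([.951*np.cos(np.radians(d)),.308*np.cos(np.radians(d)),np.sin(np.radians(d))]);q=proj(c,[g-a*168,g]);print(d,q.round().tolist(),(g-a*168).round())
E
```

```text
[ 389.31590965 -348.06552759  144.30775355] 0.34189732768744735 [ 0.40595874 -0.31027333  0.09615903] [-0.10891209  0.0972783  -0.02806233]
250 .....................o.........o....ooooooo............
254 .......................................ooo.............
258 ........................................o..............
262 ................. o....................................
266 ..................o............... . .  ...............
270 ...........................             ...............
274 .................... .               .  ...............
278 ....................                 ..................
282 ..................... .       .........................
286 ..................... ..    ...........................
290 ....................+++++..............................
294 ...................++++++..............................
298 ...................++++++..............................
302 ...................+++++...............................
306 ...................+++++...............................
310 ..................++++++...............................
314 ..................+++++................................
318 .................++++++................................
322 ..............+###+++++.+##............................
326 .............#####++++...###...........................
330 .............#######+++++####..........................
334 .............+###############..........................
338 ..............############+............................
342 ..............+++++#####...............................
50 [[154.0, 332.0], [200.0, 276.0]] [ 287. -381.   43.]
60 [[166.0, 333.0], [200.0, 276.0]] [ 309. -374.   26.]
70 [[179.0, 333.0], [200.0, 276.0]] [ 335. -366.   13.]
80 [[192.0, 331.0], [200.0, 276.0]] [ 362. -357.    6.]
90 [[205.0, 328.0], [200.0, 276.0]] [ 389. -348.    3.]
```

About 80° now (foot centre near (192,331)). I'll finish the arc, press it flat, clamp it and lift.

Call:
apply_moves:
  increments:
    - [0.659,0.4,-7.5,0,0]
    - [0.659,0.5,-7.5,0,0]
    - [0.659,1,-7.4,0,0]
    - [0.659,1.5,-5,0,0]
    - [0.659,2,0,0,0]
    - [0.659,1.5,0,0,0]
    - [0.659,0,0,0,0]

```text
t: 25.35
eef_pos: [363.7, -356.8, 137.7]
tcp_rot: [0.271, 1.57, -0.986]
ft_force: [0.0, -0.9, 5.3]
opening: 0.342
```

```bash
python3 - <<'E'
from h import *
s=status.state();print(s['eef_pos'],s['opening'],s['ft_force'],s['moment'])
c=snap('side','side16.png');asc('side16.png',150,240,275,345,3)
g=s['eef_pos']+[0,0,27]
for d in(80,90,100):
    a=np.array([.951*np.cos(np.radians(d)),.308*np.cos(np.radians(d)),np.sin(np.radians(d))]);q=proj(c,[g-a*168,g]);print(d,q.round().tolist(),(g-a*168).round())
a=np.array([0,0,1.]);b=g-168*a;b[2]=0;P=cyl_pts(b,a);q=proj(c,P);print(q[:12].min(0),q[:12].max(0))
E
```

```text
[ 363.69283048 -356.75144521  137.68637433] 0.34163502587936967 [ 0.02177909 -0.89452112  5.34441733] [-0.24357532  0.33712156  0.09187614]
275 ..............................................                   .........................
278 ....................................                        ..  ...ooooo......o...........
281 ........................                                   .    ........ooooo.............
284 ........................                                    ..............................
287 .........................   ....                  ........................................
290 ..........................                   .............................................
293 ..........................  .......    ...................................................
296 ..............................+++++++.....................................................
299 ..............................++++++++....................................................
302 ...............................++++++.....................................................
305 ......
[... 844 characters left out ...]

332 .........................###########++++++++#############.................................
335 ..........................#############################+..................................
338 ...........................#########################+.....................................
341 ...........................+#####################+........................................
344 .............................++++++++#########+.....+.....................................
80 [[180.0, 337.0], [187.0, 282.0]] [ 336. -366.   -1.]
90 [[193.0, 333.0], [187.0, 282.0]] [ 364. -357.   -3.]
100 [[206.0, 329.0], [187.0, 282.0]] [ 391. -348.   -1.]
[176.87867998 319.00640075] [208.60336583 346.2268215 ]
```

The foot's box (174-207, 320-345) matches the upright prediction, so the cylinder stands. Clamping it; next I'll compute the carry to the tray.

Call:
apply_moves:
  increments:
    - [1,0,0,0,0]
    - [1,0,0,0,0]
    - [1,0,0,0,0]
    - [1,-10,0,0,0]
    - [1,-25,0,0,0]
    - [1,-15,0,0,0]

```text
t: 26.0
eef_pos: [363.7, -356.4, 188.8]
tcp_rot: [1.308, 1.571, 0.051]
ft_force: [0.3, -0.3, -1.6]
opening: 0.339
```

```bash
python3 - <<'E'
from h import *
from scipy.optimize import least_squares
# tray circle in w2: edge points by gradient along rays
w=np.load('pics/w2.npy',allow_pickle=True).item();g=cv2.cvtColor(cv2.imread('pics/w2.png'),cv2.COLOR_BGR2GRAY).astype(float)
C0=np.array([601,9,12.]);best=None
def score(p):
    t=np.linspace(0,2*np.pi,180);X=np.c_[p[0]+130*np.cos(t),p[1]+130*np.sin(t),0*t+12];Y=np.c_[p[0]+135*np.cos(t),p[1]+135*np.sin(t),0*t]
    def s(X):
        q=proj(w,X);ok=(q[:,0]>2)&(q[:,0]<508)&(q[:,1]>2)&(q[:,1]<200);v=cv2.remap(g.astype(np.float32),q[:,0].astype(np.float32)[None],q[:,1].astype(np.float32)[None],1)[0];return v,ok
    a,o1=s(X);b,o2=s(Y);o=o1&o2;return np.abs(a-b)[o].mean()
G=[(score((x,y)),x,y) for x in range(585,617,2) for y in range(-8,26,2)];print(max(G))
for b,l in((a,'x') for a in ()):pass
s=status.state();print(s['eef_pos'],s['opening'])
t,M=plan((600,-235,183),0,6,1);plan((557,-32,183),0,5,1,t,M)
E
```

```text
(np.float32(47.725044), 607, 2)
[ 363.74724642 -356.35210905  188.79555269] 0.3386847494885407
[[1, 1.0, 43.7, -7.1, 0.0], [1, 1.0, 43.7, -7.1, 0.0], [1, 1.0, 43.7, -7.1, 0.0], [1, 1.0, 43.7, -7.1, 0.0], [1, 1.0, 43.7, -7.1, 0.0], [1, 1.0, 43.7, -7.1, 0.0]]
[[1, -0.0, 4.3, -41.3, 0.0], [1, -0.0, 4.3, -41.3, 0.0], [1, -0.0, 4.3, -41.3, 0.0], [1, -0.0, 4.3, -41.3, 0.0], [1, -0.0, 4.3, -41.3, 0.0]]
```

Call:
apply_moves:
  increments:
    - [1,0,22,-4,0]
    - [1,0,35,-5,0]
    - [1,0,43,-7,0]
    - [1,0,43,-7,0]
    - [1,0,43,-7,0]
    - [1,0,43,-7,0]
    - [1,0,33,-6,0]

```text
t: 26.7
eef_pos: [601.5, -233.2, 187.5]
tcp_rot: [-2.955, 1.57, 2.072]
ft_force: [0.1, 0.4, -1.1]
opening: 0.336
```

Call:
apply_moves:
  increments:
    - [1,0,4,-30,0]
    - [1,0,4,-41,0]
    - [1,0,4,-41,0]
    - [1,0,4,-41,0]
    - [1,0,4,-36,0]
    - [1,0,2,-17,0]
    - [1,0,0,0,0]

```text
t: 27.4
eef_pos: [556.9, -30.4, 187.8]
tcp_rot: [-2.917, 1.571, 2.111]
ft_force: [1.0, -0.9, -2.5]
opening: 0.339
```

```bash
python3 - <<'E'
from h import *
s=status.state();print(s['eef_pos'],s['opening'],s['ft_force'])
p=s['eef_pos'];b=p-6.5*np.array([.951,.308,0]);b[2]=p[2]-138;a=np.array([0,0,1.])
for n in('side','scene'):
    c=snap(n,n+'17.png');q=proj(c,cyl_pts(b,a));print(n,q[:24].min(0).round(),q[:24].max(0).round());m=q[:24].mean(0).astype(int)
    asc(n+'17.png',m[0]-26,m[0]+26,m[1]-40,m[1]+22,3)
E
```

```text
[556.87163562 -30.36898217 187.8050251 ] 0.3387265710417768 [ 0.98838001 -0.9239398  -2.5125802 ]
side [251. 213.] [276. 230.]
181 ............................++......................
184 ............................+.......................
187 ............................+.......................
190 .............................+...................###
193 ............................+..................#+...
196 ...............................................+++..
199 ...........................+++.....................+
202 .....................+.....++.......+++.+...........
205 .............+......+++...+++.....+++++++++++++.....
208 ..............+++++++++...+++.....+++++++++++++.....
211 .....+...++++++++++++++...++......+++++++++++++.....
214 ......+++++++++++++++##+...+.....+++++++++++++++....
217 .+..+++++++++++++######..++++....#####++++++++++....
220 +.++++++++++++++##########+++#+###+#####++++++++++..
223 ..++++++++++++++.+#####################+++++++++++++
226 .+++++++++++++++++.+################..++++++++++++++
229 ..++++++++++++++++++++++++++++++...+++++++++++++++++
232 
[... 750 characters left out ...]
................
176 ....................................................
179 ....................................................
182 ....................................................
185 ...............++++...........+####+................
188 ............+####++............+####+...............
191 ............+####+++++++++++++++####+...............
194 .............++################++...................
197 ........................+++.........................
200 ....................................................
203 ............++.................+++..................
206 .........++......................++.................
209 ........++........................+.................
```

Call:
apply_moves:
  increments:
    - [1,15,0,0,0]
    - [1,16,0,0,0]
    - [1,7,0,0,0]
    - [1,3,0,0,0]
    - [1,2,0,0,0]
    - [1,2,0,0,0]
    - [1,0,0,0,0]

```text
t: 28.2
eef_pos: [557.4, -32.0, 142.6]
tcp_rot: [1.271, 1.57, 0.014]
ft_force: [-0.1, 0.7, -1.7]
opening: 0.336
```

Call:
apply_moves:
  increments:
    - [0.657,1,0,0,0]
    - [0.657,1,0,0,0]
    - [0.657,0,0,0,0]

```text
t: 28.5
eef_pos: [557.3, -31.8, 140.6]
tcp_rot: [1.193, 1.57, -0.064]
ft_force: [-1.0, -0.5, 0.1]
opening: 0.344
```

Call:
apply_moves:
  increments:
    - [0.5,0,0,0,0]
    - [0.4,0,0,0,0]
    - [0.3,0,0,0,0]
    - [0,0,0,0,0]
    - [0,-15,0,0,0]
    - [0,-40,0,0,0]
    - [0,-20,0,0,0]

```text
t: 29.2
eef_pos: [557.9, -32.0, 217.9]
tcp_rot: [1.117, 1.568, -0.14]
ft_force: [0.3, -0.7, 0.3]
opening: 0.872
```

```bash
python3 - <<'E'
from h import *
s=status.state();print(s['eef_pos'],s['opening'],s['ft_force'],s['joints'].round(2))
for n in('side','scene'):
    c=snap(n,n+'18.png')
    for z in [0]:
        b=np.array([550.7,-32.4,4]);q=proj(c,cyl_pts(b,[0,0,1]));print(n,q.min(0).round(),q.max(0).round());m=q.mean(0).astype(int)
    asc(n+'18.png',m[0]-24,m[0]+24,m[1]-50,m[1]+50,4)
M=Rot.from_euler('xyz',s['tcp_rot']).as_matrix();print(M.round(3).tolist())
E
```

```text
[557.86699697 -31.95916109 217.85005285] 0.8722929040145847 [ 0.29544153 -0.74884163  0.32358888] [-0.18  0.38  1.7   0.    1.06  1.08]
side [251. 183.] [275. 243.]
160 ..++#..... ...ooo     ..
164 #####+......ooooo     ..
168 ######........ooo    ...
172 +++++#...........    ...
176 .................  .....
180 ........................
184 ............+++.........
188 ...........#+...#.......
192 ......................#.
196 ......................++
200 ............++..........
204 ............+...++++++..
208 ......++++..+...++++++..
212 ...+++++++......+++++++.
216 .+++++++++......++++++..
220 ++++++++++......++++++++
224 ++++++++++.....+++++++++
228 ++++++++##.....##+++++++
232 +++++++###++++++##++++++
236 .+++++++##########.+++++
240 ...+++++.++#####.+++++++
244 ......++++++++++++++++++
248 ..........++++++++++++++
252 ........................
256 ........................
scene [212. 149.] [238. 212.]
127   ..+++.........   .....
131 ....++..........   .....
135 ................. ......
139 ....oooo................
143 ..oooooooo..............
147 ..oooooooo..............
151 ..ooooo.....++..........
155 ........+...+...........
159 ........................
163 ........................
167 ........................
171 ........................
175 ........................
179 ........................
183 ........................
187 ........................
191 ........................
195 ........................
199 .......+##......##+.....
203 ......++........+##.....
207 .....+...........+......
211 .....+..........+.......
215 ........................
219 ........................
223 ........................
[[0.002, 0.951, 0.308], [-0.0, 0.308, -0.951], [-1.0, 0.002, 0.001]]
```

The cylinder stands upright in the tray (both views match the prediction at (551,-32)). Next comes the fallen beaker, with the same light-grip pivot at its rim.

```bash
python3 - <<'E'
from h import *
plan((525,314,200),25,9)
E
```

```text
[[0, 2.0, 8.3, -37.7, 2.78], [0, 2.0, 6.5, -38.1, 2.78], [0, 2.0, 4.6, -38.4, 2.78], [0, 2.0, 2.8, -38.5, 2.78], [0, 2.0, 0.9, -38.6, 2.78], [0, 2.0, -1.0, -38.6, 2.78], [0, 2.0, -2.8, -38.5, 2.78], [0, 2.0, -4.7, -38.3, 2.78], [0, 2.0, -6.6, -38.1, 2.78]]
```

Call:
apply_moves:
  increments:
    - [0,2,3,-30,2.8]
    - [0,2,2,-38,2.8]
    - [0,2,0,-39,2.8]
    - [0,2,-2,-40,2.8]
    - [0,2,-4,-40,2.8]
    - [0,2,-6,-40,2.8]
    - [0,2,-8,-40,2.8]
    - [0,2,-10,-40,2.8]
    - [0,2,-12,-38,2.6]

```text
t: 30.2
eef_pos: [480.8, 311.1, 196.3]
tcp_rot: [-1.049, 1.57, -2.744]
ft_force: [0.3, 0.0, 0.2]
opening: 0.997
```

```bash
python3 - <<'E'
from h import *
s=status.state();print(s['eef_pos'],s['opening'],s['joints'].round(2),Rot.from_euler('xyz',s['tcp_rot']).as_matrix().round(3)[:2].tolist())
w=snap('wrist','w20.png');np.save('pics/w20.npy',w)
print(proj(w,[[534,315,32],[442,327,23],[534,315,64]]).round())
im=cv2.imread('pics/w20.png');cv2.imwrite('pics/w20c.png',im[40:240,120:400])
asc('w20.png',150,380,40,235,6)
E
```

```text
[480.82183589 311.14404215 196.26724063] 0.9973684204294266 [0.46 0.42 1.69 0.   1.03 2.15] [[-0.001, 0.992, -0.125], [-0.0, -0.125, -0.992]]
[[242. 117.]
 [242. 201.]
 [241. 119.]]
40 oooooooooooooooo.............................................................
46 ooooooooooooooo..............................................................
52 oooooooooooooo...............................................................
58 ooooooooooooo................................................................
64 ..ooooooooo..................................................................
70 .....ooooo...................................................................
76 .............................................................................
82 .............................................................................
88 .............................................................................
94 .............................................................................
100 .............................................................................
106 ......................
[... 1077 characters left out ...]
#####+..................................####
190 o........................#############..................................##+#.
196 o........................+###########+.................................#+....
202 o........................+###########+.................................#.....
208 ...........................+#######...................................+#.....
214 ..  .............................................................  ....#.....
220 .    ...........................................................     ...#+...
226      ...........................................................        .+##.
232       ..........................................................          ...
```

Call:
apply_moves:
  increments:
    - [0.1,10,25,-5,0]
    - [0.2,35,25,-5.7,0]
    - [0.2,45,0,0,0]
    - [0.2,45,0,0,0]
    - [0.2,40,0,0,0]
    - [0.2,15,0,0,0]
    - [0.28,3,0,0,0]
    - [0.335,0,0,0,0]
    - [0.335,0,0,0,0]
    - [0.335,0,0,0,0]

```text
t: 31.25
eef_pos: [533.5, 314.5, 6.2]
tcp_rot: [2.144, 1.568, 0.45]
ft_force: [-0.1, 0.6, 0.1]
opening: 0.669
```

Call:
apply_moves:
  increments:
    - [0.345,0,0,0,0]
    - [0.345,0,0,0,0]

```text
t: 31.45
eef_pos: [533.6, 314.5, 5.9]
tcp_rot: [2.132, 1.568, 0.438]
ft_force: [-0.2, 0.5, 8.0]
opening: 0.66
```

Call:
apply_moves:
  increments:
    - [0.35,0,0,0,0]
    - [0.35,0,0,0,0]

```text
t: 31.65
eef_pos: [533.6, 314.5, 5.9]
tcp_rot: [2.124, 1.568, 0.43]
ft_force: [-0.6, 0.0, 8.7]
opening: 0.658
```

Call:
apply_moves:
  increments:
    - [0.345,0,0,0,0]
    - [0.345,-5,0,0,0]
    - [0.345,-6,-1.5,0,0]
    - [0.345,-6,-2,0,0]
    - [0.345,-6,-3,0,0]
    - [0.345,0,0,0,0]

```text
t: 32.25
eef_pos: [526.2, 315.2, 28.5]
tcp_rot: [2.193, 1.57, 0.499]
ft_force: [0.5, 0.1, -0.8]
opening: 0.656
```

```bash
cat >> h.py <<'E'
def bk_pts(base,ax):
    ax=np.array(ax,float)/np.linalg.norm(ax);u=np.cross(ax,[.3,.5,.8]);u/=np.linalg.norm(u);v=np.cross(ax,u)
    return np.array([base+ax*s+r*(u*np.cos(t)+v*np.sin(t)) for s,r in((0,23),(90,32)) for t in np.linspace(0,6.28,16)])
def tilts(n,f,g,az,L,degs,r=4):
    c=snap(n,f)
    for d in degs:
        e=np.radians(d);a=np.array([np.cos(az)*np.cos(e),np.sin(az)*np.cos(e),np.sin(e)]);q=proj(c,bk_pts(g-a*L,a));print(n,d,'base',q[:16].min(0).round(),q[:16].max(0).round(),'z',(g-a*L-23*np.array([0,0,np.cos(e)]))[2].round())
    m=proj(c,g)[0].astype(int);asc(f,m[0]-40,m[0]+40,m[1]-20,m[1]+36,r)
E
python3 - <<'E'
from h import *
s=status.state();print(s['eef_pos'],s['opening'],s['ft_force'])
g=s['eef_pos']+[0,0,26]
tilts('side','side20.png',g,-.125,89,(5,15,25),3)
tilts('scene','scene20.png',g,-.125,89,(5,25),3)
E
```

```text
[526.2002891  315.20593799  28.47945385] 0.6555840337796924 [ 0.46998552  0.1426187  -0.83754498]
side 5 base [223. 157.] [225. 170.] z 24.0
side 15 base [223. 161.] [227. 173.] z 9.0
side 25 base [223. 165.] [229. 177.] z -4.0
142 .....................ooooooooo......... .... o..................................
145 ...................ooooooooooo..................................................
148 ..................oooooooooooo.                   ..............................
151 .................ooooooooooooo.                   ................ooooooooooo...
154 .................ooooooooooooo...              .. ..........oooooooooooooooooo..
157 oo................ooooooo#####........       .... ......oooooooooooooooooooooo..
160 ooo............######################.      ...........oooooooooooooooooooo.....
163 oooo...........+#####################.     .............oooooooooooooooo........
166 ooooo...........+++++++++++++++++++++.     ...............oooooooooooo..........
169 ooooo.........+++++##++++.............     ...................oooo..............
172 ..........#.......
[... 1746 characters left out ...]
....................
249 .................................................  .............................
252 ................................................................................
255 ................................................................................
258 ................................................................................
261 ................................................................................
264 ................................................................................
267 .......................................ooooooooooooo............................
270 ..................................oooooooooooooooooooo..........................
```

Call:
apply_moves:
  increments:
    - [0.341,0,0,0,0]
    - [0.341,0,0,0,0]

```text
t: 32.55
eef_pos: [526.2, 314.9, 27.2]
tcp_rot: [-1.135, 1.57, -2.829]
ft_force: [0.5, -0.1, -0.3]
opening: 0.663
```

```bash
python3 - <<'E'
from h import *
s=status.state();print(s['eef_pos'],s['opening'],s['ft_force'])
snap('side','side21.png');snap('scene','scene21.png')
a=cv2.imread('pics/side21.png')[130:200,200:300];c=cv2.imread('pics/scene21.png')[190:270,320:420]
cv2.imwrite('pics/m21.png',np.hstack([cv2.resize(a,(400,280),interpolation=cv2.INTER_CUBIC),cv2.resize(c,(350,280),interpolation=cv2.INTER_CUBIC)]))
E
```

```text
[526.2076339  314.85657941  27.16571778] 0.6629298880664487 [ 0.45705869 -0.09058899 -0.26736172]
```

View pics/m21.png

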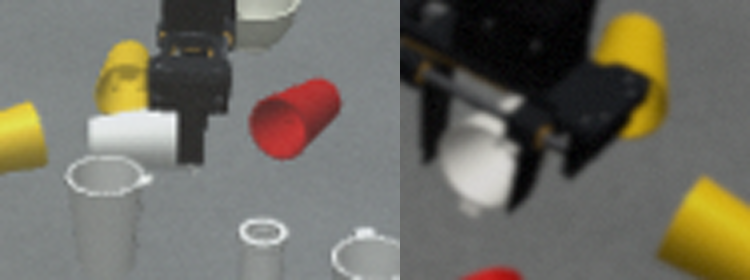

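The side crop shows the beaker in the fingers with its base left edge at x about 222 and a level top edge. The scene crop shows its mouth, with the spout tab at the bottom. I'll compare the top edge with predictions by tilt.

```bash
cat >> h.py <<'E'
def topedge(f,cols,y0,y1):
    im=cv2.imread('pics/'+f).astype(int);o=[]
    for x in cols:
        m=(im[y0:y1,x].min(1)>165)&(np.ptp(im[y0:y1,x],axis=1)<25);k=[i for i in range(len(m)-3) if m[i:i+3].all()]
        o.append((x,y0+k[0] if k else None))
    return o
def predtop(c,g,az,L,d,cols):
    e=np.radians(d);a=np.array([np.cos(az)*np.cos(e),np.sin(az)*np.cos(e),np.sin(e)]);b=g-a*L
    m=np.zeros((384,512),np.uint8);cv2.fillConvexPoly(m,cv2.convexHull(proj(c,bk_pts(b,a)).round().astype(np.int32)),1)
    x=np.where(m.any(0))[0];return d,'x',int(x.min()),int(x.max()),[(int(np.argmax(m[:,u])) if m[:,u].any() else None) for u in cols]
E
python3 - <<'E'
from h import *
c=load('side');g=status.state()['eef_pos']+[0,0,26]
cols=range(220,246,3)
print(topedge('side21.png',cols,150,180))
for d in(-10,0,5,10,20,30,40): print(predtop(c,g,-.125,89,d,cols))
b=load('side')
print('orig',topedge('b.png',range(224,250,3),145,180)); print([predtop(b,np.array([534,315.,32]),-.125,90,5.7,range(224,250,3))])
E
```

```text
[(220, None), (223, 159), (226, 159), (229, 159), (232, 158), (235, 158), (238, 158), (241, 158), (244, None)]
(-10, 'x', 223, 250, [None, 158, 152, 152, 153, 153, 154, 154, 154])
(0, 'x', 223, 249, [None, 157, 156, 156, 156, 156, 155, 155, 155])
(5, 'x', 223, 249, [None, 158, 158, 157, 157, 157, 156, 156, 155])
(10, 'x', 223, 250, [None, 160, 159, 159, 158, 158, 157, 156, 156])
(20, 'x', 223, 251, [None, 164, 162, 161, 160, 159, 158, 157, 156])
(30, 'x', 224, 252, [None, None, 166, 164, 163, 161, 159, 157, 155])
(40, 'x', 226, 254, [None, None, 171, 168, 166, 163, 160, 158, 156])
orig [(224, None), (227, 163), (230, 163), (233, 162), (236, 162), (239, 161), (242, 161), (245, 161), (248, 160)]
[(5.7, 'x', 225, 251, [None, 163, 162, 162, 162, 161, 161, 161, 160])]
```

Call:
apply_moves:
  increments:
    - [0.339,0,0,0,0]
    - [0.339,0,0,0,0]

```text
t: 32.85
eef_pos: [526.3, 314.9, 27.4]
tcp_rot: [-2.026, 1.571, 2.563]
ft_force: [-0.0, -0.5, -1.2]
opening: 0.665
```

```bash
cat >> h.py <<'E'
def chk(f,cols,y0,y1,degs,az=-.125,off=26):
    s=status.state();c=snap('side',f);g=s['eef_pos']+[0,0,off];print(s['eef_pos'].round(1),round(s['opening'],3),s['ft_force'].round(1))
    print(topedge(f,cols,y0,y1))
    for d in degs: print(predtop(c,g,az,89,d,cols))
E
python3 - <<'E'
from h import *
chk('side22.png',range(220,246,3),150,180,(0,5,10,15,20))
E
```

```text
[526.3 314.9  27.4] 0.665 [-0.  -0.5 -1.2]
[(220, None), (223, 159), (226, 159), (229, 159), (232, 158), (235, 158), (238, 158), (241, 158), (244, None)]
(0, 'x', 223, 249, [None, 158, 156, 156, 156, 156, 155, 155, 155])
(5, 'x', 223, 249, [None, 158, 158, 157, 157, 157, 156, 156, 155])
(10, 'x', 223, 250, [None, 160, 159, 159, 158, 158, 157, 156, 156])
(15, 'x', 223, 250, [None, 162, 161, 160, 159, 158, 157, 157, 156])
(20, 'x', 223, 251, [None, 164, 162, 161, 160, 159, 158, 157, 156])
```

Call:
apply_moves:
  increments:
    - [0.338,0,0,0,0]
    - [0.338,0,0,0,0]

```text
t: 33.1
eef_pos: [526.3, 314.9, 27.4]
tcp_rot: [2.751, 1.571, 1.058]
ft_force: [0.1, -0.7, -1.2]
opening: 0.666
```

```bash
python3 -c "
from h import *
chk('side23.png',range(220,246,3),150,180,())"
```

```text
[526.3 314.9  27.4] 0.666 [ 0.1 -0.7 -1.2]
[(220, None), (223, 160), (226, 159), (229, 159), (232, 158), (235, 158), (238, 158), (241, 158), (244, None)]
```

Call:
apply_moves:
  increments:
    - [0.337,0,0,0,0]
    - [0.337,0,0,0,0]

```text
t: 33.35
eef_pos: [526.3, 315.0, 27.5]
tcp_rot: [2.767, 1.571, 1.073]
ft_force: [0.3, -0.1, -0.2]
opening: 0.665
```

```bash
python3 -c "
from h import *
chk('side24.png',range(220,246,3),150,180,())"
```

```text
[526.3 315.   27.5] 0.665 [ 0.3 -0.1 -0.2]
[(220, None), (223, 164), (226, 162), (229, 161), (232, 161), (235, 159), (238, 158), (241, 158), (244, None)]
```

At 0.337 it pivots; the tilt is about 20° with the base on the bench. Following the arc.

Call:
apply_moves:
  increments:
    - [0.337,-5,-4,0,0]
    - [0.337,-6,-5.3,0,0]
    - [0.337,-5.4,-5.8,0,0]
    - [0.337,-4.9,-6.3,0,0]
    - [0.337,-4.3,-6.6,0,0]
    - [0.337,0,0,0,0]

```text
t: 34.0
eef_pos: [497.7, 318.7, 53.9]
tcp_rot: [2.282, 1.57, 0.589]
ft_force: [-0.3, -0.4, -1.3]
opening: 0.66
```

```bash
python3 -c "
from h import *
chk('side25.png',range(208,244,3),140,185,(20,30,40,45,50))"
```

```text
[497.7 318.7  53.9] 0.66 [-0.3 -0.4 -1.3]
[(208, None), (211, None), (214, None), (217, 165), (220, 162), (223, 160), (226, 157), (229, 155), (232, 152), (235, 155), (238, None), (241, None)]
(20, 'x', 215, 243, [None, None, None, 157, 155, 154, 153, 152, 150, 149, 148, 152])
(30, 'x', 216, 245, [None, None, None, 160, 158, 156, 155, 153, 151, 149, 149, 151])
(40, 'x', 218, 246, [None, None, None, None, 163, 160, 158, 155, 153, 150, 149, 152])
(45, 'x', 219, 246, [None, None, None, None, 165, 162, 158, 155, 152, 150, 150, 152])
(50, 'x', 220, 247, [None, None, None, None, 167, 163, 159, 156, 152, 150, 150, 152])
```

Call:
apply_moves:
  increments:
    - [0.337,-3.7,-7,0,0]
    - [0.337,-3.1,-7.3,0,0]
    - [0.337,-2.4,-7.5,0,0]
    - [0.337,-1.8,-7.8,0,0]
    - [0.337,-1.1,-7.8,0,0]
    - [0.337,-0.4,-8,0,0]
    - [0.337,0,0,0,0]

```text
t: 34.75
eef_pos: [452.3, 324.1, 65.6]
tcp_rot: [-1.191, 1.57, -2.884]
ft_force: [0.2, -0.8, 0.0]
opening: 0.663
```

```bash
python3 -c "
from h import *
chk('side26.png',range(198,234,3),130,185,(50,60,70,80,90))
asc('side26.png',190,240,130,180,3)"
```

```text
[452.3 324.1  65.6] 0.663 [ 0.2 -0.8  0. ]
[(198, None), (201, None), (204, None), (207, 162), (210, 158), (213, 155), (216, 152), (219, 149), (222, None), (225, None), (228, None), (231, 154)]
(50, 'x', 208, 234, [None, None, None, None, 161, 157, 153, 149, 147, 147, 149, 151])
(60, 'x', 211, 235, [None, None, None, None, None, 163, 156, 150, 147, 147, 149, 151])
(70, 'x', 214, 236, [None, None, None, None, None, None, 161, 150, 148, 148, 149, 150])
(80, 'x', 218, 236, [None, None, None, None, None, None, None, 150, 149, 148, 149, 149])
(90, 'x', 219, 236, [None, None, None, None, None, None, None, 152, 149, 149, 149, 149])
130 .............................. ......    .. ......
133 ..................................................
136 ......................... .. .. ............. ....
139 .........................                     ....
142 ......................... ..                 .o...
145 .........................                 .  ooo..
148 .............................++...       .ooooooo.
151 ..........................++###+..     ...ooooooo.
154 ........................+######++.     .+#ooooooo.
157 ....oooooooooo.......+####+++++++.      ###ooooo..
160 ooooooooooooooo...+####+++++++......... ...++.....
163 ooooooooooooooo.+###++++++........................
166 oooooooooooooooo++++++............................
169 oooooooooooooooo...............+++++##++++........
172 oooo.......................+........++++++..++....
175 ...........................#+.......+++.+...###+..
178 ................................#++++++++.........
```

Call:
apply_moves:
  increments:
    - [0.336,0,0,0,0]
    - [0.336,0,0,0,0]

```text
t: 35.0
eef_pos: [453.7, 323.9, 65.4]
tcp_rot: [2.937, 1.571, 1.243]
ft_force: [0.1, 0.1, -0.1]
opening: 0.667
```

```bash
python3 -c "
from h import *
chk('side27.png',range(198,234,3),130,185,())"
```

```text
[453.7 323.9  65.4] 0.667 [ 0.1  0.1 -0.1]
[(198, None), (201, None), (204, None), (207, None), (210, 161), (213, 157), (216, 153), (219, 150), (222, None), (225, None), (228, None), (231, 153)]
```

Call:
apply_moves:
  increments:
    - [0.3355,-2,0,0,0]
    - [0.3355,0,0,0,0]

```text
t: 35.25
eef_pos: [453.6, 323.9, 67.7]
tcp_rot: [2.313, 1.57, 0.619]
ft_force: [-0.6, 0.7, -0.8]
opening: 0.663
```

```bash
python3 -c "
from h import *
chk('side28.png',range(198,234,3),130,185,())"
```

```text
[453.6 323.9  67.7] 0.663 [-0.6  0.7 -0.8]
[(198, None), (201, None), (204, None), (207, None), (210, None), (213, 162), (216, 156), (219, 149), (222, None), (225, None), (228, None), (231, 152)]
```

It's now at about 60°. I'll lower it to contact and drag the last part, with slight downward pressure at the end.

Call:
apply_moves:
  increments:
    - [0.3355,3,0,0,0]
    - [0.3355,0,-8,0,0]
    - [0.3355,-1,-8,0,0]
    - [0.3355,-0.4,-8,0,0]
    - [0.3355,0.3,-8,0,0]
    - [0.3355,0,0,0,0]

```text
t: 35.9
eef_pos: [420.5, 328.0, 65.8]
tcp_rot: [-1.144, 1.57, -2.836]
ft_force: [0.0, -0.6, -0.7]
opening: 0.664
```

```bash
python3 -c "
from h import *
chk('side29.png',range(189,225,3),130,185,(50,60,70,80,90))
asc('side29.png',180,235,140,185,3)"
```

```text
[420.5 328.   65.8] 0.664 [ 0.  -0.6 -0.7]
[(189, None), (192, None), (195, None), (198, None), (201, None), (204, None), (207, None), (210, None), (213, None), (216, None), (219, None), (222, None)]
(50, 'x', 199, 226, [None, None, None, None, 162, 158, 154, 150, 146, 146, 147, 150])
(60, 'x', 202, 227, [None, None, None, None, None, 162, 156, 150, 147, 147, 148, 150])
(70, 'x', 205, 227, [None, None, None, None, None, None, 160, 149, 147, 147, 148, 149])
(80, 'x', 209, 227, [None, None, None, None, None, None, None, 150, 149, 148, 148, 149])
(90, 'x', 210, 227, [None, None, None, None, None, None, None, 151, 149, 148, 148, 148])
140 .........................                    .....ooooo
143 ..........................                .. ..oooooooo
146 ..................................           .ooooooooo
149 ..............................++...     ....ooooooooooo
152 .............................++....     ..++#.ooooooooo
155 ................................++.     ..+++###.oooooo
158 ..............ooooooooooo..........      .....ooooooooo
161 ...oooooooooooooooooooooo..............................
164 ooooooooooooooooooooooooo..............................
167 oooooooooooooooooooooooooo.............................
170 .ooooooooooooooooooooooooo.............+++.....+++++++.
173 ..ooooooooooooo......................+........+++++...+
176 ......................................#+.......+++++.++
179 .......................................................
182 oooo...................................................
```

```bash
cat >> h.py <<'E'
def diffmap(f,f0,x0,x1,y0,y1,st=2):
    a=cv2.GaussianBlur(cv2.imread('pics/'+f),(3,3),0).astype(int);b=cv2.GaussianBlur(cv2.imread('pics/'+f0),(3,3),0).astype(int)
    for y in range(y0,y1,st):
        print(y,''.join(' ' if a[y,x].max()<60 else ('#' if (a[y,x]-b[y,x]).mean()>14 else 'o' if (a[y,x]-b[y,x]).mean()<-14 else '.') for x in range(x0,x1)))
E
python3 -c "
from h import *
print('side');diffmap('side29.png','b.png',185,240,140,190)
snap('scene','scene29.png');c=load('scene');g=status.state()['eef_pos']+[0,0,26];m=proj(c,g)[0].astype(int);print(m)
print('scene');diffmap('scene29.png','a.png',m[0]-30,m[0]+30,m[1]-12,m[1]+40)
for d in(60,75,90):
    e=np.radians(d);az=-.125;a=np.array([np.cos(az)*np.cos(e),np.sin(az)*np.cos(e),np.sin(e)])
    for n in('side','scene'): q=proj(load(n),bk_pts(g-89*a,a));print(n,d,q[:16].min(0).round(),q[:16].max(0).round(),q[16:].min(0).round(),q[16:].max(0).round())
"
```

```text
side
140 ...................o                     oo............
142 ...................oo                   oo.............
144 ...................oo                   oo.............
146 ....................ooooooooo          oo..............
148 .........................###oo       ooo...............
150 .......................###..oo     o.###...............
152 ........................##..oo     o.#####.............
154 .........................###.o     o.#######...........
156 ....................ooo...##.o     o.######............
158 ...........###.....ooooo.....o     oo..................
160 ..#######..........ooooo.....oooooooo..................
162 #####...............oooo.................oooooooooooooo
164 #......................................oooooooooooooooo
166 #.....................#####........o...oooooooooooooooo
168 #....................######............oooooooooooooooo
170 .....................######....................oooooooo
172 o.....................####.........................oooo
174 o..#######.............................................
176 ...........
[... 1749 characters left out ...]
oooooo..............................
233 oooooooooooooooooooooooooooo................................
235 oooooooooooooooooooooooooo..................................
237 oooooooooooooooooooooooo....................................
239 oooooooooooooooooooooo......................................
241 oooooooooooooooooooo........................................
side 60 [202. 166.] [213. 175.] [211. 147.] [227. 158.]
scene 60 [365. 211.] [383. 227.] [356. 192.] [383. 216.]
side 75 [208. 169.] [220. 176.] [211. 148.] [228. 157.]
scene 75 [360. 219.] [378. 233.] [356. 194.] [383. 214.]
side 90 [214. 171.] [226. 177.] [210. 148.] [228. 157.]
scene 90 [355. 225.] [373. 237.] [356. 196.] [383. 212.]
```

Tilt is about 70° with the base on the bench. It's getting near a yellow decoy, so I'll clamp, lift, move 70 mm forward, set it down again and finish there.

Call:
apply_moves:
  increments:
    - [0.5,0,0,0,0]
    - [0.5,-10,0,0,0]
    - [0.5,-15,5,0,0]
    - [0.5,0,30,0,0]
    - [0.5,0,30,0,0]
    - [0.5,0,5,0,0]
    - [0.5,12,0,0,0]
    - [0.5,10,0,0,0]
    - [0.5,2,0,0,0]

```text
t: 36.9
eef_pos: [489.5, 319.0, 65.0]
tcp_rot: [-0.998, 1.568, -2.691]
ft_force: [-0.3, -1.6, 1.9]
opening: 0.655
```

```bash
cat >> h.py <<'E'
def pred2(degs,off=26):
    g=status.state()['eef_pos']+[0,0,off]
    for d in degs:
        e=np.radians(d);az=-.125;a=np.array([np.cos(az)*np.cos(e),np.sin(az)*np.cos(e),np.sin(e)]);b=g-89*a
        for n in('side','scene'): q=proj(load(n),bk_pts(b,a));print(n,d,q[:16].min(0).round(),q[:16].max(0).round(),q[16:].min(0).round(),q[16:].max(0).round())
E
python3 -c "
from h import *
s=status.state();print(s['eef_pos'],s['opening'],s['ft_force'])
snap('side','side30.png');c=snap('scene','scene30.png')
diffmap('side30.png','side18.png',205,265,140,182)
pred2((60,70,80))
"
```

```text
[489.52699784 318.99438105  65.01392883] 0.6554762519137773 [-0.27859488 -1.63427699  1.88042024]
140 ...................oo                     oo........########
142 ...................ooo                   oo.........########
144 ...................ooo                oo oo.........########
146 ....................ooooo                oo.........########
148 ......................o.....oo       ooooo..........########
150 ..........................oooo     ooo..............########
152 .........................ooooo     o.##.............########
154 .........................ooooo     o.###............########
156 oooo.....................o.ooo     o.######..........#######
158 oooooo...................ooooo     o.####............#######
160 oooooo......................oo    ooooooooooo........######.
162 oooooo..............o...ooooooooooooooooooooo...............
164 ooo................oooooooooooooooooooooooooo...............
166 ..................oooooooooooooooooooooooooooo..............
168 .#####............oooooooooooooooooooooooooooo..............
170 .######..................ooooooooooooooooooooo..............
172 .............................ooooooooooooooooo..............
174 ...........................................ooo..............
176 ............................................oo..............
178 ............................................................
180 ............................................................
side 60 [221. 167.] [232. 175.] [231. 147.] [246. 159.]
scene 60 [350. 224.] [368. 241.] [339. 205.] [367. 230.]
side 70 [224. 169.] [236. 177.] [230. 148.] [246. 158.]
scene 70 [346. 229.] [365. 245.] [339. 206.] [367. 229.]
side 80 [228. 171.] [240. 177.] [229. 149.] [247. 158.]
scene 80 [343. 234.] [361. 248.] [339. 207.] [367. 227.]
```

Call:
apply_moves:
  increments:
    - [0.3355,0,0,0,0]
    - [0.3355,0,-4,0,0]
    - [0.3355,0,-8,0,0]
    - [0.3355,0.5,-8,0,0]
    - [0.3355,1,-8,0,0]
    - [0.3355,1.7,-5,0,0]
    - [0.3355,1.5,0,0,0]
    - [0.3355,1,0,0,0]
    - [0.3355,0,0,0,0]

```text
t: 37.9
eef_pos: [458.6, 323.8, 61.9]
tcp_rot: [2.25, 1.569, 0.557]
ft_force: [0.3, -0.3, 8.6]
opening: 0.667
```

```bash
python3 -c "
from h import *
s=status.state();print(s['eef_pos'],s['opening'],s['ft_force'])
snap('side','side31.png');c=snap('scene','scene31.png');m=proj(c,s['eef_pos']+[0,0,26])[0].astype(int)
diffmap('scene31.png','a.png',m[0]-28,m[0]+30,m[1]-12,m[1]+42)
print(m);pred2((70,80,90,95))
"
```

```text
[458.58506551 323.84982922  61.86639199] 0.6667558919054801 [ 0.29585827 -0.25900584  8.56059995]
200 ............o       o..#############.o          oooo   oo 
202 ............o      o.#################.o        ooooooooo 
204 ............o    o.########.......#######o        ooooo   
206 ............o   o#####.................#.o      oooooooo  
208 ............o  o####...................o        oo....oo  
210 ............o o.####..................oo       o......oo  
212 .............o.######.................o       oo.......ooo
214 ...............######.................o      oo........###
216 ................########.#####........o     oo........####
218 .................#####################.    oo.........####
220 .................####################.     oo...........##
222 .......................oooooooo......o    ooo.............
224 .................oooooooooooooooooo.oo oo....ooooo........
226 ..............oooooooooooooooooooooo...........ooooooo....
228 ..........ooooooooooooooooooooooooooo.....................
230 .......oooooooooooooooooooooooooooooo................
[... 460 characters left out ...]
oooooooooooo.....................................
248 oooooooooooooooooooo......................................
250 ooooooooooooooooooo.......................................
252 ..ooooooooooooooooo.......................................
[360 212]
side 70 [216. 170.] [227. 177.] [221. 149.] [237. 159.]
scene 70 [353. 224.] [372. 239.] [347. 201.] [374. 223.]
side 80 [219. 171.] [232. 178.] [221. 149.] [238. 158.]
scene 80 [350. 229.] [368. 243.] [347. 202.] [375. 222.]
side 90 [223. 172.] [236. 178.] [220. 150.] [238. 158.]
scene 90 [346. 233.] [365. 246.] [347. 204.] [374. 221.]
side 95 [226. 172.] [238. 178.] [221. 150.] [238. 158.]
scene 95 [345. 235.] [363. 247.] [347. 204.] [374. 220.]
```

Call:
apply_moves:
  increments:
    - [0.25,0,0,0,0]
    - [0.25,0,0,0,0]
    - [0.25,0,0,0,0]
    - [1,0,0,0,0]
    - [1,0,0,0,0]
    - [1,0,0,0,0]
    - [1,-15,0,0,0]
    - [1,-40,0,0,0]
    - [1,-40,0,0,0]
    - [1,-25,0,0,0]

```text
t: 39.0
eef_pos: [458.8, 323.5, 183.6]
tcp_rot: [2.218, 1.568, 0.524]
ft_force: [0.2, 0.2, -1.1]
opening: 0.545
```

```bash
python3 -c "
from h import *
s=status.state();print(s['eef_pos'],s['opening'],s['ft_force'])
snap('side','side32.png');c=snap('scene','scene32.png');m=proj(c,s['eef_pos']+[0,0,26])[0].astype(int)
print(m);diffmap('scene32.png','a.png',m[0]-28,m[0]+30,m[1]-12,m[1]+50)
c=load('side');m=proj(c,s['eef_pos']+[0,0,26])[0].astype(int)
print(m);diffmap('side32.png','b.png',m[0]-28,m[0]+30,m[1]-12,m[1]+40)
pred2((80,90,100))
"
```

```text
[458.80437494 323.53759732 183.57672595] 0.5454593887322745 [ 0.23952454  0.20663213 -1.10245053]
[368 170]
158 ............o        .#################.o         o.......
160 ............o       o#################.o         o........
162 ............o       .###.....########..o       o..........
164 ............o      o#####...########..o        .####......
166 ............o       .###############..o       o#####......
168 ............o      oo.#############..o       o.####.......
170 ............oo  oo.....##############.       o.##.........
172 .................................###.o       o............
174 ....................................o       o.............
176 .....................o.............oo      o..............
178 ...................................o     o................
180 .....................oo............oo oo..................
182 ..........................................................
184 ..........................................................
186 ..........................................................
188 ....................oo.....................
[... 2249 characters left out ...]
............................................
152 ..........................................................
154 ..........................................................
156 .....ooo..................................................
158 ....oooooo................................................
160 ....oooooo.............................oooooooooo.........
side 80 [219. 142.] [231. 148.] [220. 118.] [238. 126.]
scene 80 [356. 191.] [376. 205.] [354. 160.] [384. 180.]
side 90 [223. 143.] [236. 149.] [220. 119.] [238. 126.]
scene 90 [352. 196.] [373. 208.] [354. 162.] [383. 178.]
side 100 [227. 143.] [240. 148.] [220. 118.] [238. 126.]
scene 100 [349. 199.] [369. 210.] [354. 163.] [384. 177.]
```

Opening 0.545 (52 mm) and the rim seen about 20 mm toward the robot: it settled off-centre and is pinched on a chord. I'll set it down, release, re-measure and regrip centred.

Call:
apply_moves:
  increments:
    - [1,40,0,0,0]
    - [1,45,0,0,0]
    - [1,25,0,0,0]
    - [1,7,0,0,0]
    - [1,2,0,0,0]

```text
t: 39.6
eef_pos: [458.3, 323.1, 61.0]
tcp_rot: [-0.863, 1.569, -2.557]
ft_force: [0.4, -1.4, 0.4]
opening: 0.545
```

Call:
apply_moves:
  increments:
    - [1,2,0,0,0]
    - [0.3,0,0,0,0]
    - [0.1,0,0,0,0]
    - [0,0,0,0,0]
    - [0,0,0,0,0]
    - [0,0,0,0,0]

```text
t: 40.2
eef_pos: [458.4, 323.4, 60.1]
tcp_rot: [2.67, 1.571, 0.976]
ft_force: [0.3, 0.4, 0.0]
opening: 0.909
```

Call:
apply_moves:
  increments:
    - [0,0,0,0,0]
    - [0,-20,0,0,0]
    - [0,-45,0,0,0]
    - [0,-45,-15,0,0]
    - [0,-30,-25,0,0]
    - [0,0,0,0,0]

```text
t: 40.8
eef_pos: [417.9, 329.1, 203.9]
tcp_rot: [2.287, 1.565, 0.595]
ft_force: [-0.2, -0.6, -0.5]
opening: 0.999
```

```bash
python3 -c "
from h import *
s=status.state();print(s['eef_pos'],s['opening'],s['ft_force'])
w=snap('wrist','w33.png')
print(proj(w,[[458,323,90],[440,325,90]]).round())
im=cv2.imread('pics/w33.png');c=snap('side','side33.png')
cv2.imwrite('pics/m33.png',np.hstack([im[0:300,60:460],cv2.resize(cv2.imread('pics/side33.png')[110:200,180:290],(366,300),interpolation=cv2.INTER_CUBIC)]))
"
```

```text
[417.8791721  329.13038926 203.9182223 ] 0.9992263262238257 [-0.24420061 -0.58784684 -0.46440395]
[[254. 135.]
 [254. 155.]]
```

View pics/m33.png

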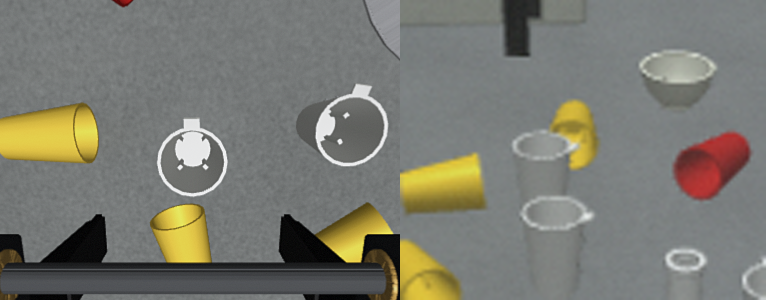

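The wrist view shows the beaker upright with its rim centre at full-frame (252,161) and spout toward +x. The other standing beaker's rim is at (411,130). The side view confirms both upright. I'll fit all the rims numerically.

```bash
cat >> h.py <<'E'
def rim(n,f,c,x0,y0,z,R=20):
    g=cv2.imread('pics/'+f).min(2).astype(np.float32);t=np.linspace(0,2*np.pi,90);best=[]
    def s(x,y,r):
        q=proj(c,np.c_[x+r*np.cos(t),y+r*np.sin(t),0*t+z]).astype(np.float32);return cv2.remap(g,q[:,0][None],q[:,1][None],1)[0]
    for x in np.arange(x0-R,x0+R+1,2):
        for y in np.arange(y0-R,y0+R+1,2):
            v=s(x,y,30.5);best.append((float((v-.5*s(x,y,25)-.5*s(x,y,36)).mean()),float(x),float(y)))
    return max(best)
E
python3 - <<'E'
from h import *
s=status.state()
w=load('wrist');print(atz(w,(252,161),90),atz(w,(411,130),90))
snap('scene','scene33.png');sc=load('scene');sd=load('side');w2=np.load('pics/w2.npy',allow_pickle=True).item()
for nm,x,y,z in(('mine',436,325,90),('stand',445,184,90),('tray',648,51,94)):
    print(nm,'side',rim('side','side33.png',sd,x,y,z),'scene',rim('scene','scene33.png',sc,x,y,z),'wrist',rim('w','w33.png',w,x,y,z) if nm!='tray' else rim('w','w2.png',w2,x,y,z))
q=atz(w,(252,161),90);plan((q[0],q[1],s['eef_pos'][2]),0,1)
E
```

```text
[434.4551606  327.45223999  90.        ] [445.10836528 183.61770359  90.        ]
mine side (22.56429672241211, 434.0, 327.0) scene (32.801490783691406, 436.0, 327.0) wrist (106.31512451171875, 434.0, 327.0)
stand side (28.1657772064209, 445.0, 184.0) scene (25.535627365112305, 449.0, 184.0) wrist (111.39854431152344, 445.0, 184.0)
tray side (30.992658615112305, 646.0, 45.0) scene (25.838411331176758, 650.0, 47.0) wrist (47.70524597167969, 648.0, 45.0)
[[0, -0.9, 15.7, -1.3, 0.0]]
```

All cameras agree: this beaker is at (434.5,327), the standing one at (445,184), the tray one at (647.5,45.5). Gripping centred and carrying.

Call:
apply_moves:
  increments:
    - [0,20,8,-0.5,0]
    - [0,45,7.7,-0.5,0]
    - [0,45,0,0,0]
    - [0,35,0,0,0]
    - [0.15,9,0,0,0]
    - [1,0,0,0,0]
    - [1,0,0,0,0]
    - [1,0,0,0,0]
    - [1,0,0,0,0]
    - [1,0,0,0,0]

```text
t: 41.95
eef_pos: [435.1, 327.8, 47.3]
tcp_rot: [2.237, 1.568, 0.543]
ft_force: [-0.1, -0.0, 7.9]
opening: 0.658
```

Call:
apply_moves:
  increments:
    - [1,0,0,0,0]
    - [1,-15,0,0,0]
    - [1,-40,0,0,0]
    - [1,-40,0,0,0]
    - [1,-20,0,0,0]
    - [1,0,0,0,0]

```text
t: 42.55
eef_pos: [435.4, 327.9, 164.2]
tcp_rot: [2.226, 1.565, 0.532]
ft_force: [0.5, -0.6, -0.5]
opening: 0.654
```

```bash
python3 - <<'E'
from h import *
s=status.state();print(s['eef_pos'],s['opening'],s['ft_force'],s['joints'].round(2))
p=s['eef_pos']
snap('side','side34.png');snap('scene','scene34.png')
for n in('side','scene'): print(n,[rim(n,n+'34.png',load(n),p[0],p[1],z,10) for z in (p[2]+34,p[2]+40,p[2]+46)])
plan((647.5,45.5,p[2]),0,9,1)
E
```

```text
[435.38423143 327.93690158 164.24845064] 0.6542446913478763 [ 0.49028412 -0.55241166 -0.50832614] [0.52 0.42 1.8  0.   0.92 2.22]
side [(7.243739128112793, 441.384231429526, 329.9369015778379), (19.482433319091797, 433.384231429526, 333.9369015778379), (19.099761962890625, 433.384231429526, 319.9369015778379)]
scene [(19.931337356567383, 427.384231429526, 323.9369015778379), (20.440479278564453, 435.384231429526, 325.9369015778379), (20.113981246948242, 443.384231429526, 329.9369015778379)]
[[1, -0.4, 27.4, 28.2, 0.0], [1, -0.4, 27.4, 28.2, 0.0], [1, -0.4, 27.4, 28.2, 0.0], [1, -0.4, 27.4, 28.2, 0.0], [1, -0.4, 27.4, 28.2, 0.0], [1, -0.4, 27.4, 28.2, 0.0], [1, -0.4, 27.4, 28.2, 0.0], [1, -0.4, 27.4, 28.2, 0.0], [1, -0.4, 27.4, 28.2, 0.0]]
```

Call:
apply_moves:
  increments:
    - [1,0,15,15.5,0]
    - [1,0,28,29,0]
    - [1,0,28,29,0]
    - [1,0,28,29,0]
    - [1,0,28,29,0]
    - [1,0,28,29,0]
    - [1,0,28,29,0]
    - [1,0,28,29,0]
    - [1,0,28,28,0]
    - [1,0,8,7,0]

```text
t: 43.65
eef_pos: [649.6, 42.3, 158.7]
tcp_rot: [-1.322, 1.569, -3.018]
ft_force: [-0.6, 0.9, -0.6]
opening: 0.658
```

```bash
python3 - <<'E'
from h import *
s=status.state()
snap('side','side35.png');snap('scene','scene35.png');s=status.state();p=s['eef_pos'];print(p,s['opening'],s['ft_force'])
for n in('side','scene'): print(n,rim(n,n+'35.png',load(n),p[0],p[1],p[2]+42.7,10),rim(n,n+'35.png',load(n),647.5,45.5,94,12))
plan((647.5,45.5,p[2]),0,1,1)
E
```

```text
[648.36345105  44.30176698 158.94667681] 0.6546898840145434 [-0.50450116 -0.39800276 -0.86177426]
side (22.7690486907959, 648.3634510477453, 42.30176697992029) (28.9558048248291, 647.5, 45.5)
scene (12.038721084594727, 650.3634510477453, 44.30176697992029) (21.29413604736328, 649.5, 47.5)
[[1, 0.0, -1.0, -1.1, 0.0]]
```

Call:
apply_moves:
  increments:
    - [1,10,-1,-1.5,0]
    - [1,20,0,0,0]
    - [1,15,0,0,0]
    - [1,10,0,0,0]
    - [1,6,0,0,0]
    - [1,0,0,0,0]

```text
t: 44.35
eef_pos: [647.1, 47.7, 99.2]
tcp_rot: [-1.567, 1.57, 3.023]
ft_force: [0.3, 0.1, -0.2]
opening: 0.655
```

Call:
apply_moves:
  increments:
    - [1,3,0,0,0]
    - [1,2,0,0,0]

```text
t: 44.55
eef_pos: [647.9, 47.2, 95.3]
tcp_rot: [1.775, 1.57, 0.082]
ft_force: [0.2, 0.4, -0.2]
opening: 0.653
```

Call:
apply_moves:
  increments:
    - [1,1,0,0,0]
    - [1,0,0,0,0]

```text
t: 44.75
eef_pos: [647.7, 47.0, 94.0]
tcp_rot: [1.983, 1.571, 0.289]
ft_force: [0.1, -0.1, -1.1]
opening: 0.657
```

Call:
apply_moves:
  increments:
    - [1,2,0,0,0]
    - [1,0,0,0,0]

```text
t: 44.95
eef_pos: [648.6, 46.9, 93.2]
tcp_rot: [1.66, 1.568, -0.034]
ft_force: [-1.1, -1.1, 7.7]
opening: 0.663
```

Call:
apply_moves:
  increments:
    - [1,1.5,0,0,0]
    - [1,0,0,0,0]

```text
t: 45.15
eef_pos: [649.2, 46.9, 93.1]
tcp_rot: [1.648, 1.566, -0.045]
ft_force: [-1.7, -0.2, 18.3]
opening: 0.655
```

Contact at eef z 93.1 against 93.3 expected for fully home. Releasing and moving to the standing beaker.

Call:
apply_moves:
  increments:
    - [1,-2.5,0,0,0]
    - [0.1,0,0,0,0]
    - [0.1,0,0,0,0]
    - [0.1,0,0,0,0]
    - [0.1,0,0,0,0]
    - [0.1,-10,0,0,0]
    - [0.1,-40,0,0,0]
    - [0.1,-40,0,0,0]
    - [0.1,-10,0,0,0]

```text
t: 46.05
eef_pos: [649.2, 47.1, 198.1]
tcp_rot: [1.678, 1.564, -0.016]
ft_force: [-0.5, -0.1, -0.6]
opening: 0.904
```

```bash
python3 - <<'E'
from h import *
snap('side','side36.png');snap('scene','scene36.png');s=status.state();p=s['eef_pos'];print(p,s['opening'],s['ft_force'])
for n in('side','scene'): print(n,'inner',[rim(n,n+'36.png',load(n),648,47,z,10) for z in(130,136,142)],'outer',rim(n,n+'36.png',load(n),648,46,94,10),'stand',rim(n,n+'36.png',load(n),445,184,90,10))
plan((445,184,p[2]),0,6,.1)
E
```

```text
[648.23064308  47.03195861 195.11166266] 0.8971587434657066 [-0.05702879  0.10484048  0.42995361]
side inner [(33.18509292602539, 648.0, 55.0), (32.53867721557617, 646.0, 47.0), (32.38909912109375, 644.0, 37.0)] outer (23.61183738708496, 646.0, 46.0) stand (29.738819122314453, 445.0, 184.0)
scene inner [(27.841779708862305, 644.0, 41.0), (28.159162521362305, 650.0, 47.0), (27.430137634277344, 656.0, 53.0)] outer (17.559267044067383, 650.0, 48.0) stand (26.291553497314453, 449.0, 184.0)
[[0.1, -0.1, -36.4, -18.5, 0.0], [0.1, -0.1, -36.4, -18.5, 0.0], [0.1, -0.1, -36.4, -18.5, 0.0], [0.1, -0.1, -36.4, -18.5, 0.0], [0.1, -0.1, -36.4, -18.5, 0.0], [0.1, -0.1, -36.4, -18.5, 0.0]]
```

Both cameras agree only for a rim height of 136 mm, so the first nest is fully home. Now the standing beaker.

Call:
apply_moves:
  increments:
    - [0.1,0,-20,-10,0]
    - [0.1,0,-36,-18.5,0]
    - [0.1,0,-36,-18.5,0]
    - [0.1,0,-36,-18.5,0]
    - [0.1,0,-36,-18.5,0]
    - [0.1,0,-36,-18.5,0]
    - [0.1,0,-18,-8.5,0]
    - [0.1,0,0,0,0]

```text
t: 46.95
eef_pos: [443.1, 184.7, 192.4]
tcp_rot: [-1.273, 1.569, -2.964]
ft_force: [0.4, -0.2, 0.5]
opening: 0.899
```

```bash
python3 - <<'E'
from h import *
snap('side','side37.png');s=status.state();p=s['eef_pos'];print(p)
plan((445,184,47.3),0,1,.1)
E
```

```text
[444.69706928 184.19567613 192.5828474 ]
[[0.1, 145.3, 0.4, 0.1, 0.0]]
```

Call:
apply_moves:
  increments:
    - [0.1,30,0,0,0]
    - [0.1,45,0,0,0]
    - [0.1,40,0,0,0]
    - [0.1,22,0,0,0]
    - [0.1,8,0,0,0]
    - [0.25,0,0,0,0]
    - [1,0,0,0,0]
    - [1,0,0,0,0]
    - [1,0,0,0,0]
    - [1,0,0,0,0]

```text
t: 48.0
eef_pos: [445.6, 184.1, 48.9]
tcp_rot: [1.949, 1.568, 0.256]
ft_force: [0.5, 0.3, 7.4]
opening: 0.656
```

Call:
apply_moves:
  increments:
    - [1,0,0,0,0]
    - [1,0,0,0,0]

```text
t: 48.2
eef_pos: [445.6, 184.1, 48.9]
tcp_rot: [1.925, 1.568, 0.231]
ft_force: [0.8, 1.2, 7.2]
opening: 0.651
```

Call:
apply_moves:
  increments:
    - [1,-15,0,0,0]
    - [1,-40,0,0,0]
    - [1,-45,0,0,0]
    - [1,-40,0,0,0]
    - [1,-20,0,0,0]
    - [1,0,0,0,0]

```text
t: 48.8
eef_pos: [445.8, 184.3, 210.9]
tcp_rot: [1.959, 1.565, 0.266]
ft_force: [-0.1, 0.2, -1.2]
opening: 0.655
```

```bash
python3 - <<'E'
from h import *
snap('side','side38.png');snap('scene','scene38.png');s=status.state();p=s['eef_pos'];print(p,s['opening'],s['ft_force'])
for n in('side','scene'): print(n,[rim(n,n+'38.png',load(n),p[0],p[1],p[2]+z,10) for z in(37,42.7,48)])
plan((648,46.7,p[2]),0,6,1)
E
```

```text
[444.53994631 183.87912288 207.75628931] 0.6507530591253177 [-0.26114513  1.27481101 -0.93455146]
side [(14.722726821899414, 444.5399463122777, 193.87912288034232), (25.599945068359375, 444.5399463122777, 185.87912288034232), (24.488178253173828, 444.5399463122777, 173.87912288034232)]
scene [(16.320280075073242, 440.5399463122777, 179.87912288034232), (15.669992446899414, 448.5399463122777, 183.87912288034232), (13.08555793762207, 454.5399463122777, 187.87912288034232)]
[[1, 0.0, 36.5, 18.5, 0.0], [1, 0.0, 36.5, 18.5, 0.0], [1, 0.0, 36.5, 18.5, 0.0], [1, 0.0, 36.5, 18.5, 0.0], [1, 0.0, 36.5, 18.5, 0.0], [1, 0.0, 36.5, 18.5, 0.0]]
```

Call:
apply_moves:
  increments:
    - [1,0,20,10,0]
    - [1,0,36,18.5,0]
    - [1,0,36,18.5,0]
    - [1,0,36,18.5,0]
    - [1,0,36,18.5,0]
    - [1,0,36,18.5,0]
    - [1,0,19,8.5,0]
    - [1,0,0,0,0]

```text
t: 49.7
eef_pos: [649.7, 45.1, 204.9]
tcp_rot: [-1.446, 1.568, 3.142]
ft_force: [-0.5, 1.2, -1.4]
opening: 0.656
```

```bash
python3 - <<'E'
from h import *
snap('side','side39.png');snap('scene','scene39.png');s=status.state();p=s['eef_pos'];print(p,s['opening'],s['ft_force'])
for n in('side','scene'): print(n,rim(n,n+'39.png',load(n),p[0],p[1],p[2]+41.5,10),rim(n,n+'39.png',load(n),648,47,136,10))
plan((648,46.7,p[2]),0,1,1)
E
```

```text
[647.83294337  46.87157927 205.82530404] 0.655395146496576 [ 0.05305217  0.03609126 -0.69876967]
side (28.084196090698242, 647.8329433698893, 40.871579270829926) (27.649761199951172, 646.0, 47.0)
scene (11.422016143798828, 651.8329433698893, 48.871579270829926) (23.2289981842041, 650.0, 47.0)
[[1, -0.0, 0.2, 0.1, 0.0]]
```

Call:
apply_moves:
  increments:
    - [1,15,0,0,0]
    - [1,20,0,0,0]
    - [1,15,0,0,0]
    - [1,9,0,0,0]
    - [1,5,0,0,0]
    - [1,0,0,0,0]

```text
t: 50.4
eef_pos: [648.2, 47.3, 143.6]
tcp_rot: [-1.645, 1.57, 2.945]
ft_force: [-0.2, 0.6, -0.9]
opening: 0.654
```

Call:
apply_moves:
  increments:
    - [1,2,0,0,0]
    - [1,1,0,0,0]
    - [1,0,0,0,0]

```text
t: 50.7
eef_pos: [648.7, 46.9, 141.2]
tcp_rot: [1.83, 1.57, 0.137]
ft_force: [-0.1, -0.4, -2.0]
opening: 0.656
```

Call:
apply_moves:
  increments:
    - [1,1.5,0,0,0]
    - [1,0,0,0,0]

```text
t: 50.9
eef_pos: [648.6, 46.9, 139.4]
tcp_rot: [-2.38, 1.571, 2.21]
ft_force: [-0.5, 0.8, -0.2]
opening: 0.652
```

Call:
apply_moves:
  increments:
    - [1,2,0,0,0]
    - [1,0,0,0,0]

```text
t: 51.1
eef_pos: [648.5, 46.9, 137.2]
tcp_rot: [-1.736, 1.57, 2.854]
ft_force: [-0.1, 0.2, -0.7]
opening: 0.656
```

Call:
apply_moves:
  increments:
    - [1,1.5,0,0,0]
    - [1,0,0,0,0]

```text
t: 51.3
eef_pos: [649.2, 46.8, 136.8]
tcp_rot: [1.619, 1.569, -0.074]
ft_force: [-0.6, -0.9, 5.6]
opening: 0.655
```

Contact at 136.8 (136.9 expected). I'll press slightly more, then release.

Call:
apply_moves:
  increments:
    - [1,1.5,0,0,0]
    - [1,0,0,0,0]
    - [1,-2,0,0,0]
    - [0.1,0,0,0,0]
    - [0.1,0,0,0,0]
    - [0.1,0,0,0,0]
    - [0.1,0,0,0,0]
    - [0.1,-10,0,0,0]
    - [0.1,-40,0,0,0]
    - [0.1,-40,0,0,0]

```text
t: 52.3
eef_pos: [648.3, 46.9, 227.6]
tcp_rot: [-1.558, 1.569, 3.032]
ft_force: [0.3, -0.4, -0.2]
opening: 0.9
```

Call:
apply_moves:
  increments:
    - [0.1,-20,-20,0,0]
    - [0.1,0,-40,0,0]
    - [0.1,0,-40,0,0]
    - [0.1,0,-40,-20,0]
    - [0.1,0,0,0,0]

```text
t: 52.8
eef_pos: [508.6, 85.5, 247.8]
tcp_rot: [3.111, 1.57, 1.418]
ft_force: [1.1, 0.0, 1.2]
opening: 0.898
```

```bash
python3 - <<'E'
from h import *
for n in('side','scene'):
    c=snap(n,n+'40.png')
    print(n,'top',[rim(n,n+'40.png',c,648,47,z,12) for z in(172,178,184)],'mid',rim(n,n+'40.png',c,648,47,136,10),'low',rim(n,n+'40.png',c,648,46,94,10))
    # cylinder: compare with picture just after placing
    g=cv2.imread('pics/%s40.png'%n).astype(int);h=cv2.imread('pics/%s18.png'%n).astype(int)
    q=proj(c,cyl_pts(np.array([551,-32.,4]),[0,0,1]));x0,y0=q.min(0).astype(int);x1,y1=q.max(0).astype(int)
    print('cyl diff',np.abs(g-h)[y0:y1,x0:x1].mean(),'whole',np.abs(g-h).mean())
    for nm,P in(('bottle',[[440,-182,70]]),('jar',[[753,134,40]]),('box',[[798,-107,60]])):
        u,v=proj(c,P)[0].astype(int);k=cv2.imread('pics/'+('b.png' if n=='side' else 'a.png')).astype(int);print(nm,np.abs(g-k)[v-14:v+14,u-12:u+12].mean().round(1))
s=status.state();print(s['t'],s['eef_pos'],s['ft_force'])
E
```

```text
side top [(32.349849700927734, 650.0, 57.0), (31.94091796875, 648.0, 47.0), (30.41132354736328, 646.0, 37.0)] mid (22.310379028320312, 646.0, 47.0) low (23.241228103637695, 646.0, 46.0)
cyl diff 7.016949152542373 whole 12.264995998806423
bottle 3.7
jar 6.0
box 4.5
scene top [(28.92653465270996, 644.0, 41.0), (29.138568878173828, 650.0, 47.0), (28.692262649536133, 656.0, 53.0)] mid (19.648155212402344, 650.0, 47.0) low (16.96988868713379, 650.0, 48.0)
cyl diff 11.597248677248677 whole 6.92582533094618
bottle 15.0
jar 7.1
box 6.2
52.9 [512.16597501  84.26851222 247.64977678] [ 0.65971867  0.51382329 -0.06565627]
```

```bash
python3 - <<'E'
from h import *
for n,k in(('side','b.png'),('scene','a.png')):
    c=load(n);u,v=proj(c,[[440,-182,70]])[0].astype(int)
    for f in(k,n+'40.png'):
        im=cv2.imread('pics/'+f).astype(int)[v-30:v+35,u-20:u+20];m=(im[:,:,2]-im[:,:,0]>30);y,x=np.where(m);print(f,m.sum(),x.mean().round(1),y.mean().round(1),x.min(),x.max())
    for p in([551,-32,4],):
        P=cyl_pts(np.array(p,float),[0,0,1]);q=proj(c,P);print('cyl pred foot',q[:12].min(0).round(),q[:12].max(0).round(),'mouth',q[-12:].min(0).round(),q[-12:].max(0).round())
    x0,y0=q.min(0).astype(int);x1,y1=q.max(0).astype(int);asc(n+'40.png',x0-4,x1+5,y0-4,y1+5,2)
E
```

```text
b.png 466 18.8 30.4 8 30
side40.png 481 18.9 30.7 8 30
cyl pred foot [251. 227.] [275. 242.] mouth [259. 183.] [271. 190.]
179 .................................
181 .................................
183 .................................
185 ...............+#######++........
187 ..............#+..+++...##.......
189 ..............+##+++++++#+.......
191 ..................++++...........
193 .................................
195 .................................
197 .................................
199 .................................
201 .................................
203 ........+................++++++++
205 ..........+++............++++++++
207 +....++++++++............++++++++
209 ..+++++++++++...........+++++++++
211 +++++++++++++............++++++++
213 +++++++++++++...........+++++++++
215 +++++++++++++............++++++++
217 +++++++++++++...........+++++++++
219 ++.+.++++++++...........+++++++++
221 ++++++++++++.............++++++++
223 ++++++++++++............+++++++++
225 ++++++++++++............+++++++++
227 +++++++++++##..........##++++++++
229 +++++.++####+..........
[... 1144 characters left out ...]
80 .......................+..........
182 ..................................
184 ..................................
186 +.................................
188 ..........+.......................
190 ..................................
192 ........................+.........
194 ........................++........
196 ........................+++.......
198 +........................+#+......
200 +++......................+#+......
202 ++++.....................+##+.....
204 .........................+##+.....
206 .........................++.......
208 +........................+........
210 +.................................
212 ++.....................++++.......
214 ....................+.++++........
```

```bash
python3 -c "
from cell import env
print(env.job_done())"
```

```text
the job is handed in; nothing more can be done
None
```

The job is handed in at about 53 s of the 72 s. The cylinder stands upright in the tray near (551, -32), and the three beakers are stacked straight at about (648, 47).

**How it went:** The tool can only point straight down, so I righted the cylinder and the fallen beaker by gripping them lightly at the rim. They could then pivot upright while I followed an arc. The cylinder went into the tray first. Then I nested the righted beaker, and last the standing one.

**Final checks:**
- **Stack:** both fixed cameras agree on rim heights of 94, 136 and 178 mm, which means fully home. Both nestings made contact within 0.2 mm of the expected height.
- **Cylinder:** the side view matches the upright prediction. In the scene view it is low in contrast, so that view confirms less.
- **Bottle, jar and tip box:** the side view shows no shift of the bottle. In the scene view, the crop around the bottle differed more than the others; I put that down to occlusion or shadow, since its red patch moved by only about 1 pixel. The jar and tip box crops barely changed.

**What went wrong on the way:**
- **Fingertips:** they turned out to sit about 20 mm shorter than stated, so several early grips on the cylinder slipped. It was also dropped about 20 mm back onto the bench once.
- **Fallen beaker:** its first grip after righting was off-centre, so I set it down and gripped it again.
- **Yellow decoy:** the beaker was dragged close to one of the yellow beakers. I saw no sign of contact but did not check specifically.

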